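# Fetch the weight from behind the jars at a basket maker's bench

### The job

The jar, the square tin and the bottle on the wooden stand crowd in the small steel weight: first stand all three of them upright on the cork mat. While they wait there, put the weight upright in the middle of the round plywood basket base, to hold it down, and let go of it. Then put the jar, the tin and the bottle back upright on the stand, each exactly where it stood at the start; do not tip any of them on the way, and leave the spool and the tape roll where they are.

Things in the scene. Friction and masses are not known exactly. Their poses are not given: they have to be found in the camera images.
- jar_mid (a point): Tall round white ceramic jar with a cork stopper, upright on the stand. Body 60 mm in diameter up to 104 mm, stopper 50 mm in diameter from 108 mm to the top at 124 mm; 0.25 to 0.49 kg. Loose. Grasp it from above round the body. This point is on its axis, half-way up (62 mm above its foot); z points up.
- tin_mid (a point): Square plain metal tin, 56 x 56 mm and 120 mm high, upright on the stand; 0.18 to 0.35 kg. Loose. Grasp it from above round the body. This point is at its centre, half-way up (60 mm above its foot); z points up, x and y are square to its side faces.
- bottle_mid (a point): Round amber bottle with a narrow neck and a black cap, upright on the stand. Body 52 mm in diameter up to 92 mm, then a shoulder up to the 24 mm neck, cap 28 mm in diameter from 104 mm to the top at 118 mm; 0.21 to 0.42 kg. Loose. Grasp it from above round the body. This point is on its axis, half-way up (59 mm above its foot); z points up.
- weight_mid (a point): Small steel weight that stands on the stand behind and between the three others: a round foot 54 mm in diameter and 22 mm high, with a round grip 24 mm in diameter above it up to 60 mm; 0.35 to 0.7 kg. Loose; grasp it from above by the grip. This point is on its axis, half-way up (30 mm above its foot); z points up.
- stand: Fixed wooden board, 170 (x) by 250 mm (y), 12 mm thick; lip 22 mm high, 8 mm wide along its far (+x) edge. On it, in any order, stand jar, tin and bottle: one in front of the weight (about x -40, y 0 mm of the board), one on either side of it (x 25, y 70 and -70 mm); the weight at x 30, y 0. Origin: centre of its underside, on the table; x away from the robot, z up.
- mat: Fixed cork mat, the side area, 270 mm (x) by 150 mm (y), 4 mm thick, to the left or the right of the stand. Origin at the centre of its underside, which lies on the table; z up.
- base: Fixed round plywood basket base, 170 mm in diameter, 8 mm thick, with a ring of small dark marks for the stakes near its rim and a dark dot in its middle, on the other side of the stand. Origin at the centre of its underside, which lies on the table.
- spool: Bystander: small wooden spool, 38 mm in diameter and 42 mm high, upright, loose, between the robot and the stand. Origin at the centre of its underside.
- tape: Bystander: roll of paper tape lying flat, 72 mm in diameter outside, 52 mm inside, 22 mm high, loose, between the robot and the stand. Origin at the centre of its underside.
There are look-alikes about, which are no part of the job. There is more than one size of the part that bears weight_mid; the job needs the smallest.

How it is judged:
By the outcome, as a careful person would: the job done as asked, in the order asked, and still so for the second after the job is handed in, with the robot touching nothing.
It also fails if it takes over 134 s, if anything falls off the work surface, if the arm or the gripper's body presses on something with over 40 N, if the wrist force passes 120 N, or if a joint passes its speed limit or range.

### The arm

A 6-joint arm with a two-finger parallel gripper is mounted at the origin on the work surface. World frame = base frame: x ahead of the robot, y to its left, z up, the work surface at z = 0. Lengths are in m, angles in rad, forces in N, time in s.
With the tool pointing down it reaches from about 0.35 to 0.85 m from the base axis. Payload 8.1 kg.
Tool frame: the origin (TCP) lies between the finger pads; the fingertips stand tips_ahead ahead of it and the grasp point (between the pads) lies 8 mm behind it (tips_ahead is the distance from the TCP to the fingertips, in m); z points along the fingers, x is the direction in which the jaws open and shut, and the axes are right-handed (so a half turn about z gives the same grasp; the last joint's range is limited). The gripper opens to 93 mm and grips with 3 to 60 N. Pads are 15 mm wide; open, the fingers measure 128 mm over their backs; the gripper's body (75 mm by 188 mm) begins 65 mm behind the grasp point.
Start: joints at [-1.361, 0.13, 1.488, -0, 1.523, -0.085], TCP at [0.174, -0.574, 0.23] pointing down, gripper open.
Joint ranges: [-2.96, 2.96], [-0.89, 2.26], [0.02, 2.5], [-1.34, 4.48], [0, 2.73], [-2.66, 2.66]. Speed limits (rad/s): [2.39, 2.39, 2.79, 3.14, 3.14, 3.14].

### API

Orientations are given as a rotation vector (axis times angle).
In Python, from plant import * gives the robot as it stands.
- The arm moves only by the tool play_rows, never from a script. Its argument "increments" is a list that holds one entry, the list of rows, each a list of 4 numbers: the shift along the tool's x, y, z in cm, then the turn about the tool's z in rad. A call has 1 to 5 rows; each row is the pose to reach, as a shift and turn from the pose measured when the call began, along the tool's axes at that moment; what a row does not reach only later rows make up. A row lasts 1/10 s, in which the tool goes at most 50 mm and 8.59 degrees, less where a joint would pass 70% of its speed; a pose out of reach is approached as far as the arm can. A call with a gripper value outside its range is refused whole. "jaw" is the finger opening in cm, from 0 to 9.3, set as the call begins (left out, the last holds). The fingers move at their own pace and stop on an object; "squeeze" is the grip in N (left out, the last holds). Time passes only in rows, so rows that repeat a pose let the fingers close. It gives the time, the measured TCP pose, the force and the opening at its end, in the units of the state.
- read_state(): the state, without advancing time (a new reading comes with each control period).
- read_camera(name): name is "scene" or "top"; returns (picture, depth): 400x640x3 uint8, blue, green, red; 400x640 float32, m along the optical axis (not along the pixel's ray), 0 where there is no reading.
- camera_params(name): a dict with "K" (3x3 intrinsics, pixels), "k1" (the pictures are not rectified: a ray, as slopes to the right and down, at radius r is drawn at 1 + k1 r^2 times it, then the intrinsics apply), "eye" and "orientation" of the camera in the world. Camera axes: x right, y up, looking along -z (the intrinsics and any distortion apply to the point x, -y, -z); pixel columns grow to the right and rows downward; lengths in m; the calibration is good to about 2 mm. A picture is of the moment at which its call begins. camera_params takes no time and is no camera call.
- close_job(): hands the job in, once; it reports no verdict.
The state is a dict: "t": time; "q": joint angles; "dq": joint speeds; "joint_torque": joint torques, N m; "tool_pos": TCP position; "orientation": TCP orientation; "force": force on the tool from outside, world axes, zero at the start; "wrist_torque": the same for the moment, N m; "opening": finger opening in m.
Only numpy, scipy, OpenCV 4.12 (cv2) and the standard library are available. Lean on these libraries where they do the work, as an engineer would, in place of code of your own. Each camera call takes 0.05 s, during which the arm holds its last target.

## Working session

There is one attempt and no reset: what is moved stays moved. The work goes in short steps, Python scripts to look and compute and a tool call to move; the robot and the scene stay as the last step left them, time stands still between calls to the robot, and variables do not carry over. Pictures are saved under pics/ and viewed, and the job is handed in when it is done.

Besides the shell and the picture viewer there is one more tool, called after "Call:" as name([rows], argument=value, ...), one row to a line, values as JSON. play_rows: Moves the arm, as the interface text tells. Its arguments: {"type":"object","properties":{"increments":{"type":"array"},"jaw":{"type":"number"},"squeeze":{"type":"number"}},"required":["increments"]}

```bash
ls; mkdir -p pics; python3 - <<'E'
from plant import *
import cv2,numpy as np
s=read_state();print(s)
for n in("scene","top"):
    p,d=read_camera(n);cv2.imwrite(f"pics/{n}0.png",p);np.save(f"pics/{n}0.npy",d);print(n,camera_params(n))
E
```

```text
pics
{'t': 0.0, 'q': array([-1.36138623e+00,  1.31150017e-01,  1.48928228e+00, -1.95440707e-05,
        1.52299555e+00, -8.54113325e-02]), 'dq': array([-0.00122436, -0.00112073,  0.00044441,  0.00036768,  0.00027025,
       -0.00098888]), 'joint_torque': array([-1.16749641e-03, -5.59854662e+01, -4.91756809e+01,  7.65550719e-02,
        3.55981768e-02, -1.16936130e-04]), 'tool_pos': array([ 0.17423429, -0.57356841,  0.22859244]), 'orientation': array([-2.52266508e+00,  1.87035324e+00,  2.18023339e-03]), 'force': array([ 0.24643925,  0.52000153, -0.55348943]), 'wrist_torque': array([ 0.01385264, -0.00029035,  0.01053128]), 'opening': 0.09306241294720351}
scene {'K': array([[394.67370256,   0.        , 318.5498536 ],
       [  0.        , 394.67370256, 197.82517824],
       [  0.        ,   0.        ,   1.        ]]), 'k1': 0.004398713409179459, 'eye': array([ 1.31998673, -0.40995974,  0.70794069]), 'orientation': array([0.83054971, 0.49172715, 0.94249261])}
top {'K': array([[494.18169433,   0.        , 324.62898677],
       [  0.        , 494.18169433, 200.59125758],
       [  0.        ,   0.        ,   1.        ]]), 'k1': 0.022783410910000128, 'eye': array([ 0.3796744 , -0.00812427,  1.1394494 ]), 'orientation': array([ 0.18220853, -0.17243305, -1.4886622 ])}
```

View pics/scene0.png

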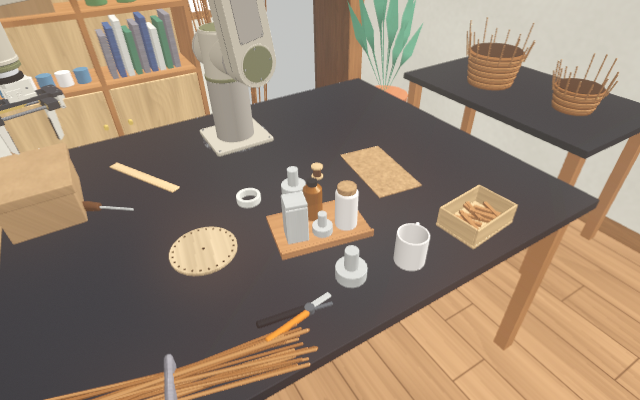

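View pics/top0.png

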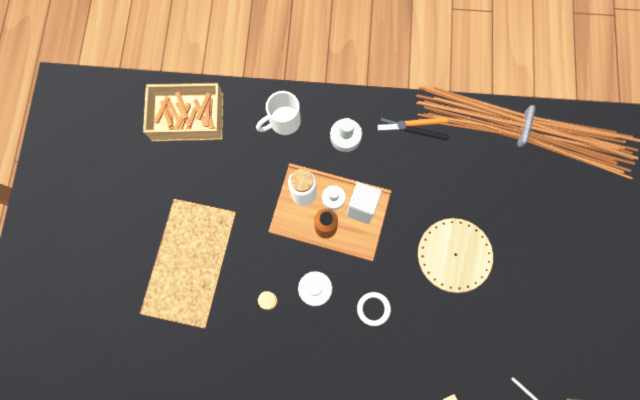

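The scene has three weights, at top-view pixels (346,133), (334,197) and (315,288). The one at (334,197) is the smallest, stands on the board between jar, tin and bottle, and fits the description. I'll enlarge the crop to confirm and then measure.

```bash
cat > h.py <<'E'
import numpy as np,cv2
from scipy.spatial.transform import Rotation as R
from plant import *
def cp(n):
    c=camera_params(n);return c["K"],c["k1"],np.array(c["eye"]),R.from_rotvec(c["orientation"]).as_matrix()
def ray(n,u,v):
    K,k,e,M=cp(n)
    p=cv2.undistortPoints(np.array([[[u,v]]],float),K,np.array([k,0,0,0.]))[0,0]
    return e,M@np.array([p[0],-p[1],-1])
def atz(n,u,v,z):
    e,d=ray(n,u,v);return e+d*(z-e[2])/d[2]
def proj(n,P):
    K,k,e,M=cp(n);c=(np.atleast_2d(P)-e)@M;c=c*[1,-1,-1]
    return cv2.projectPoints(c,np.zeros(3),np.zeros(3),K,np.array([k,0,0,0.]))[0][:,0]
def cloud(n,d):
    K,k,e,M=cp(n);v,u=np.mgrid[:400,:640]
    p=cv2.undistortPoints(np.stack([u,v],-1).reshape(-1,1,2).astype(float),K,np.array([k,0,0,0.]))[:,0]
    dd=d.reshape(-1,1);c=np.c_[p[:,:1]*dd,-p[:,1:]*dd,-dd]
    return (c@M.T+e).reshape(400,640,3)
def crop(img,x0,y0,x1,y1,s,f):
    cv2.imwrite(f,cv2.resize(img[y0:y1,x0:x1],None,fx=s,fy=s,interpolation=cv2.INTER_CUBIC))
E
python3 - <<'E'
from h import *
p=cv2.imread("pics/top0.png");q=cv2.imread("pics/scene0.png")
crop(p,260,150,400,270,5.5,"pics/tc0.png");crop(q,250,150,390,260,5.5,"pics/sc0.png")
C=cloud("top",np.load("pics/top0.npy"))
for n,u,v in[("jar",302,181),("tin",366,195),("bot",326,216),("w",334,193),("big1",347,127),("big2",315,284),("board",290,235),("mat",190,260),("base",456,255),("table",250,220),("spool",268,300),("tape",363,320)]:print(n,C[v,u].round(4))
E
```

```text
jar [0.6511 0.0577 0.1351]
tin [ 0.6317 -0.0786  0.1322]
bot [0.5813 0.0018 0.1287]
w [ 0.6464 -0.0115  0.0703]
big1 [ 0.799  -0.03    0.0844]
big2 [0.4426 0.0145 0.0853]
board [0.554  0.0825 0.0106]
mat [0.4806 0.3064 0.0021]
base [ 0.5368 -0.3001  0.0095]
table [5.84e-01 1.80e-01 1.00e-04]
spool [0.4034 0.1145 0.0436]
tape [ 0.3766 -0.0956  0.0183]
```

View pics/tc0.png

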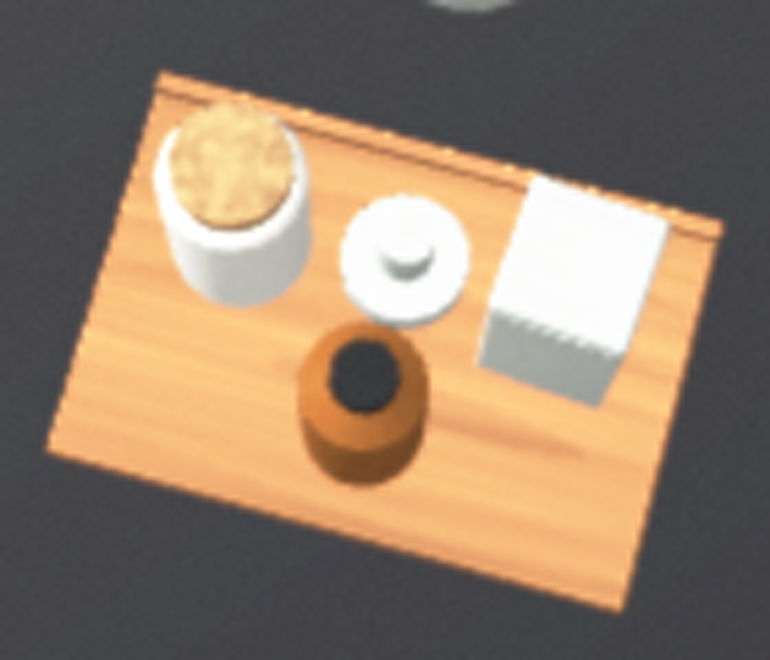

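View pics/sc0.png

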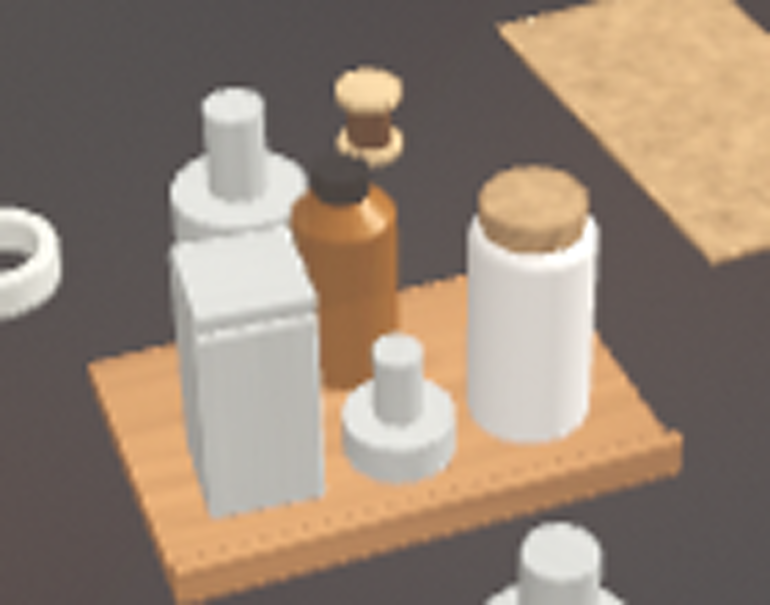

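```bash
python3 - <<'E'
from h import *
d=np.load("pics/top0.npy");C=cloud("top",d);p=cv2.imread("pics/top0.png")
def cc(name,z0,z1,c,r):
    m=(abs(C[...,2]-(z0+z1)/2)<(z1-z0)/2)&(np.hypot(C[...,0]-c[0],C[...,1]-c[1])<r)
    v,u=np.nonzero(m);h=cv2.convexHull(np.c_[u,v]).astype(np.int32)
    P=C[m];(c2,r2)=cv2.minEnclosingCircle(P[:,:2].astype(np.float32))
    print(name,m.sum(),"cen",P.mean(0).round(4),"circ",np.round(c2,4),round(r2,4))
    return P
cc("jar",.131,.142,(.65,.058),.05)
t=cc("tin",.127,.138,(.63,-.078),.06);print(cv2.minAreaRect(t[:,:2].astype(np.float32)*1000))
cc("bot",.122,.136,(.581,.002),.05)
cc("w",.064,.08,(.646,-.012),.03)
cc("wfoot",.026,.045,(.646,-.012),.04)
b=cc("base",.004,.014,(.537,-.30),.12)
m=cc("mat",.0015,.0085,(.48,.306),.2)
cc("spool",.036,.05,(.403,.115),.04);cc("tape",.015,.03,(.377,-.095),.05);cc("big2",.07,.1,(.4426,.0145),.03);
# color-based
f=lambda x,y:((x+.5)/5.5-.5+260,(y+.5)/5.5-.5+150)
for n,x,y,z in[("jar",234,158,.136),("bot",366,372,.130),("wfoot",405,258,.034),("wtop",405,243,.072),("bc",47,452,.012),("bc",622,610,.012),("lipc",162,72,.03),("lipc",722,222,.03),("tin",538,174,.132),("tin",668,218,.132),("tin",616,352,.132),("tin",490,308,.132)]:
    print(n,atz("top",*f(x,y),z).round(4))
print("dot",atz("top",456,254.5,.008))
for u,v in[(177,200),(235,210),(206,325),(142,315)]:print("mat",atz("top",u,v,.004).round(3))
E
```

```text
jar 421 cen [0.6543 0.0594 0.1355] circ [0.6544 0.0592] 0.0252
tin 687 cen [ 0.6258 -0.0766  0.1316] circ [ 0.6267 -0.077 ] 0.0377
((626.5460205078125, -76.55516052246094), (55.571468353271484, 56.76788330078125), 74.94783782958984)
bot 140 cen [0.5774 0.0022 0.1294] circ [0.5781 0.0016] 0.0145
w 89 cen [ 0.6471 -0.0103  0.0709] circ [ 0.6477 -0.0104] 0.0121
wfoot 313 cen [ 0.6441 -0.0098  0.0336] circ [ 0.6478 -0.0107] 0.0276
base 4283 cen [ 0.5371 -0.2986  0.008 ] circ [ 0.5373 -0.3   ] 0.1194
mat 9684 cen [0.4709 0.3067 0.0037] circ [0.4798 0.3061] 0.2
spool 242 cen [0.4042 0.1187 0.0416] circ [0.4045 0.1186] 0.0189
tape 222 cen [ 0.3901 -0.1061  0.0217] circ [ 0.4019 -0.115 ] 0.0347
big2 193 cen [0.4374 0.0162 0.0831] circ [0.4375 0.016 ] 0.0162
jar [0.6567 0.0579 0.136 ]
bot [0.5784 0.0013 0.13  ]
wfoot [ 0.647  -0.0104  0.034 ]
wtop [ 0.644  -0.0099  0.072 ]
bc [0.5575 0.1333 0.012 ]
bc [ 0.5095 -0.1107  0.012 ]
lipc [0.7215 0.0987 0.03  ]
lipc [ 0.6736 -0.1424  0.03  ]
tin [ 0.6602 -0.0588  0.132 ]
tin [ 0.6466 -0.1094  0.132 ]
tin [ 0.5928 -0.0924  0.132 ]
tin [ 0.6063 -0.0438  0.132 ]
dot [ 0.53819202 -0.30043518  0.008     ]
mat [0.618 0.356 0.004]
mat [0.604 0.217 0.004]
mat [0.34  0.251 0.004]
mat [0.351 0.395 0.004]
```

```bash
python3 - <<'E'
from h import *
import plant
print([n for n in dir(plant) if not n.startswith('_')], getattr(plant,'tips_ahead',None))
M=R.from_rotvec(read_state()["orientation"]).as_matrix();print(M.round(3))
# overlay model in both cameras
byaw=np.radians(-11.1)
def ring(c,r,z):
    a=np.linspace(0,2*np.pi,60);return np.c_[c[0]+r*np.cos(a),c[1]+r*np.sin(a),0*a+z]
def sq(c,w,h,yaw,z):
    q=np.array([[1,1],[1,-1],[-1,-1],[-1,1],[1,1]])*[w/2,h/2];c_,s_=np.cos(yaw),np.sin(yaw)
    return np.c_[q@np.array([[c_,s_],[-s_,c_]])+c,np.full(5,z)]
L=[ring((.6545,.0592),.030,.012),ring((.6545,.0592),.025,.136),ring((.578,.0018),.026,.012),ring((.578,.0018),.014,.130),ring((.6477,-.0105),.027,.034),ring((.6477,-.0105),.012,.072),
sq((.6265,-.0767),.056,.056,np.radians(-15.1),.132),sq((.6265,-.0767),.056,.056,np.radians(-15.1),.012),sq((.617,-.005),.17,.25,byaw,.012),ring((.538,-.3004),.085,.008),sq((.478,.305),.27,.15,np.radians(-7.8),.004)]
for n,b,s in(("top",(140,150,500,340),2.2),("scene",(160,140,430,275),2.9)):
    p=cv2.imread(f"pics/{n}0.png");k=4;p=cv2.resize(p,None,fx=k,fy=k,interpolation=cv2.INTER_CUBIC)
    for l in L:cv2.polylines(p,[((proj(n,l)+.5)*k-.5).round().astype(int)],False,(0,255,0),1)
    q=p[b[1]*k:b[3]*k,b[0]*k:b[2]*k];cv2.imwrite(f"pics/ov_{n}.png",cv2.resize(q,None,fx=s/k,fy=s/k,interpolation=cv2.INTER_AREA))
    if n=="top":
        q=p[160*k:265*k,262*k:400*k];cv2.imwrite("pics/ov_z.png",cv2.resize(q,None,fx=1.4,fy=1.4))
E
```

```text
['IKError', 'camera_params', 'close_job', 'read_camera', 'read_state', 'tips_ahead'] 0.011
[[ 0.291 -0.957 -0.   ]
 [-0.957 -0.291  0.002]
 [-0.002 -0.    -1.   ]]
```

View pics/ov_top.png

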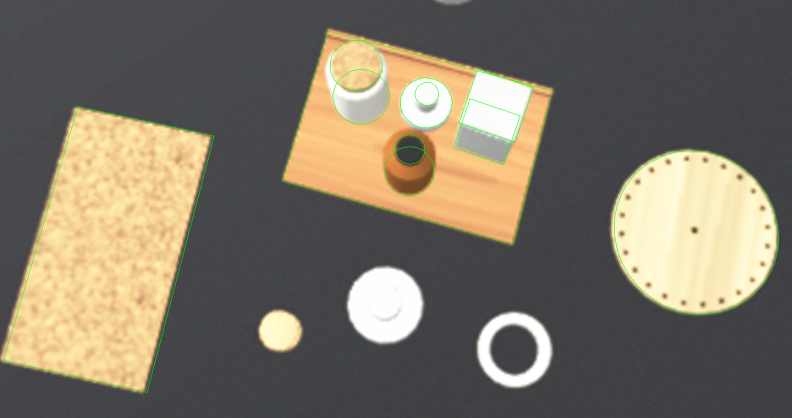

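View pics/ov_scene.png

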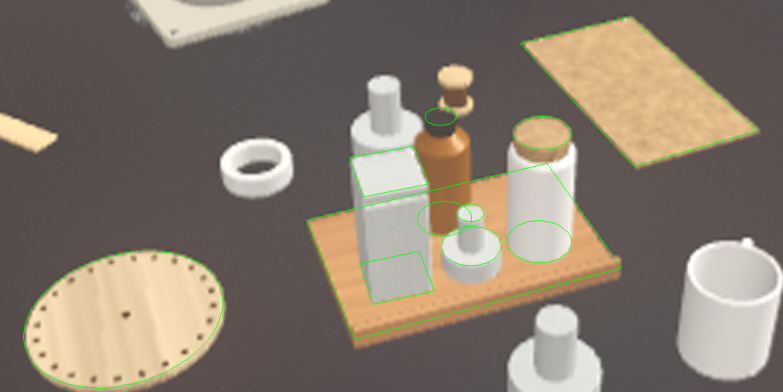

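View pics/ov_z.png

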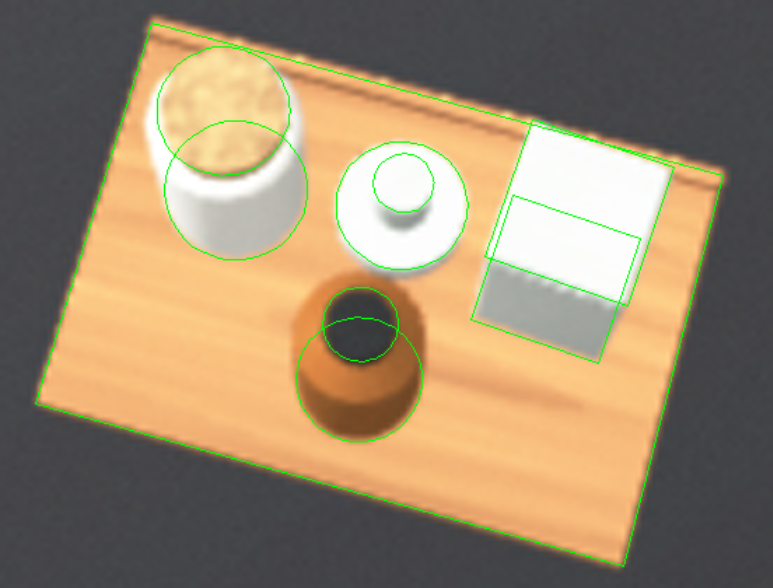

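Overlays in both cameras agree to about 1–2 mm: the mat is at left and the base at right, with the bottle in front, the jar on the left and the tin on the right. I'll move over the bottle first.

```bash
cat > g.py <<'E'
# usage: g.py x y z yawdeg  -> tool-axis shift (cm) and turn (rad)
import sys
from h import *
def go(x,y,z,yaw):
    s=read_state();M=R.from_rotvec(s["orientation"]).as_matrix()
    d=M.T@(np.array([x,y,z])-s["tool_pos"])*100
    cy=np.degrees(np.arctan2(M[1,0],M[0,0]));t=-np.radians((yaw-cy+180)%360-180)
    print("t",round(s["t"],2),"pos",s["tool_pos"].round(4),"yaw",cy.round(2),"q6",s["q"][5].round(2),"shift",d.round(2),"turn",t.round(3),"n50",np.ceil(np.linalg.norm(d)/5),"F",s["force"].round(1),"op",s["opening"].round(4))
if __name__=="__main__":go(*map(float,sys.argv[1:5]))
E
python3 g.py .578 .0018 .23 -101.1
```

```text
Traceback (most recent call last):
  File "g.py", line 9, in <module>
    if __name__=="__main__":go(*map(float,sys.argv[1:5]))
                            ~~^^^^^^^^^^^^^^^^^^^^^^^^^^^
  File "g.py", line 8, in go
    print("t",round(s["t"],2),"pos",s["tool_pos"].round(4),"yaw",cy.round(2),"q6",s["q"][5].round(2),"shift",d.round(2),"turn",t.round(3),"n50",np.ceil(np.linalg.norm(d)/5),"F",s["force"].round(1),"op",s["opening"].round(4))
                                                                                                                                                                                                          ^^^^^^^^^^^^^^^^^^
AttributeError: 'float' object has no attribute 'round'
```

Call:
play_rows([
  [[-2.9,-3.7,0,0],[-5.8,-7.4,0,0],[-8.7,-11.1,0,0],[-11.6,-14.8,0,0],[-14.5,-18.5,0,0]],
], jaw=7.5, squeeze=30)

```text
t: 0.6
tool_pos: [0.3097, -0.3793, 0.2285]
orientation: [-2.522, 1.871, 0.003]
force: [1.0, -0.3, -0.3]
opening: 0.0753
```

Call:
play_rows([
  [[-2.9,-3.7,0,0],[-5.8,-7.4,0,0],[-8.7,-11.1,0,0],[-11.6,-14.8,0,0],[-14.5,-18.5,0,0]],
])

```text
t: 1.1
tool_pos: [0.4452, -0.185, 0.2287]
orientation: [-2.522, 1.871, 0.003]
force: [0.0, -0.3, -0.8]
opening: 0.0747
```

```bash
python3 g.py .578 .0018 .23 -101.1
```

```text
Traceback (most recent call last):
  File "g.py", line 9, in <module>
    if __name__=="__main__":go(*map(float,sys.argv[1:5]))
                            ~~^^^^^^^^^^^^^^^^^^^^^^^^^^^
  File "g.py", line 8, in go
    print("t",round(s["t"],2),"pos",s["tool_pos"].round(4),"yaw",cy.round(2),"q6",s["q"][5].round(2),"shift",d.round(2),"turn",t.round(3),"n50",np.ceil(np.linalg.norm(d)/5),"F",s["force"].round(1),"op",s["opening"].round(4))
                                                                                                                                                                                                          ^^^^^^^^^^^^^^^^^^
AttributeError: 'float' object has no attribute 'round'
```

```bash
sed -i 's/s\["opening"\].round(4)/round(s["opening"],4)/' g.py; python3 g.py .578 .0018 .23 -101.1
```

```text
t 1.1 pos [ 0.4452 -0.185   0.2287] yaw -73.14 q6 0.77 shift [-14.03 -18.13  -0.1 ] turn 0.488 n50 5.0 F [ 0.  -0.3 -0.8] op 0.0747
```

Call:
play_rows([
  [[-2.8,-3.6,-0.1,0.1],[-5.6,-7.3,-0.1,0.2],[-8.4,-10.9,-0.1,0.3],[-11.2,-14.5,-0.1,0.39],[-14.0,-18.1,-0.1,0.488]],
])

```text
t: 1.6
tool_pos: [0.5784, 0.0034, 0.2295]
orientation: [-1.992, 2.429, 0.004]
force: [1.4, 0.2, -0.3]
opening: 0.0752
```

```bash
python3 g.py .578 .0018 .076 -101.1;python3 -c "
from plant import *;print(read_state()['q'])"
```

```text
t 1.6 pos [0.5784 0.0034 0.2295] yaw -101.3 q6 1.68 shift [ 0.19 -0.02 15.35] turn -0.004 n50 4.0 F [ 1.4  0.2 -0.3] op 0.0752
[-0.08409881  0.07364154  1.54906329  0.00200536  1.52032698  1.68385071]
```

Call:
play_rows([
  [[0.2,0,4.0,0],[0.2,0,8.0,0],[0.2,0,11.5,0],[0.2,0,14.0,0],[0.2,0,15.3,0]],
])

```text
t: 2.1
tool_pos: [0.5755, 0.002, 0.0729]
orientation: [1.99, -2.427, -0.01]
force: [-0.0, 0.8, -0.3]
opening: 0.075
```

```bash
python3 g.py .578 .0018 .076 -101.1
```

```text
t 2.1 pos [0.5755 0.002  0.0729] yaw -101.3 q6 1.68 shift [-0.03 -0.25 -0.31] turn -0.003 n50 1.0 F [-0.   0.8 -0.3] op 0.075
```

Call:
play_rows([
  [[0,-0.2,-0.3,0],[0,-0.2,-0.3,0],[0,-0.2,-0.3,0]],
])

```text
t: 2.4
tool_pos: [0.579, 0.0014, 0.078]
orientation: [1.991, -2.428, -0.006]
force: [0.9, 0.2, 0.3]
opening: 0.0754
```

```bash
python3 g.py .578 .0018 .076 -101.1
```

```text
t 2.4 pos [0.579  0.0014 0.078 ] yaw -101.3 q6 1.68 shift [-0.02  0.1   0.2 ] turn -0.003 n50 1.0 F [0.9 0.2 0.3] op 0.0754
```

Call:
play_rows([
  [[0,0.1,0.1,0],[0,0.1,0.1,0],[0,0.1,0.1,0],[0,0.1,0.1,0],[0,0.1,0.1,0]],
], jaw=4.5, squeeze=30)

```text
t: 2.9
tool_pos: [0.5783, 0.0015, 0.0775]
orientation: [1.991, -2.429, -0.005]
force: [-1.1, -0.6, 3.4]
opening: 0.0505
```

```bash
python3 g.py .578 .0018 .076 -101.1;python3 g.py .394 .317 .14 -101.1
```

```text
t 2.9 pos [0.5783 0.0015 0.0775] yaw -101.3 q6 1.68 shift [-0.02  0.03  0.15] turn -0.004 n50 1.0 F [-1.1 -0.6  3.4] op 0.0505
t 2.9 pos [0.5783 0.0015 0.0775] yaw -101.3 q6 1.68 shift [-27.34  24.27  -6.13] turn -0.004 n50 8.0 F [-1.1 -0.6  3.4] op 0.0505
```

Call:
play_rows([
  [[0,0,-0.7,0],[0,0,-2,0],[0,0,-4,0],[0,0,-6,0],[0,0,-7,0]],
])

```text
t: 3.4
tool_pos: [0.5795, 0.0013, 0.1503]
orientation: [-1.991, 2.428, 0.002]
force: [1.4, -0.2, -3.3]
opening: 0.0509
```

Call:
play_rows([
  [[-2,1.8,0,0],[-5,4.5,0,0],[-8,7.1,0,0],[-11,9.8,0,0],[-14,12.4,0,0]],
])

```text
t: 3.9
tool_pos: [0.4842, 0.164, 0.1506]
orientation: [-1.991, 2.429, 0.002]
force: [-0.5, -0.2, -3.6]
opening: 0.0511
```

```bash
python3 g.py .394 .317 .145 -101.1
```

```text
t 3.9 pos [0.4842 0.164  0.1506] yaw -101.32 q6 1.99 shift [-13.23  11.84   0.59] turn -0.004 n50 4.0 F [-0.5 -0.2 -3.6] op 0.0511
```

Call:
play_rows([
  [[-3,2.7,0,0],[-6,5.4,0,0],[-9,8,0,0],[-12,10.7,0,0],[-13.2,11.8,0.5,0]],
])

```text
t: 4.4
tool_pos: [0.3927, 0.3194, 0.1468]
orientation: [-1.993, 2.425, 0.004]
force: [0.1, -0.2, -4.0]
opening: 0.0513
```

Call:
play_rows([
  [[0,0,1,0],[0,0,3,0],[0,0,5,0],[0,0,5.5,0],[0,0,5.5,0]],
])

```text
t: 4.9
tool_pos: [0.3921, 0.3185, 0.0906]
orientation: [1.993, -2.428, -0.004]
force: [-0.7, 0.7, -3.4]
opening: 0.0511
```

```bash
python3 g.py .394 .317 .0695 -101.1
```

```text
t 4.9 pos [0.3921 0.3185 0.0906] yaw -101.23 q6 2.34 shift [ 0.11 -0.22  2.11] turn -0.002 n50 1.0 F [-0.7  0.7 -3.4] op 0.0511
```

Call:
play_rows([
  [[0.1,-0.2,0.8,0],[0.1,-0.2,1.5,0],[0.1,-0.2,1.9,0],[0.1,-0.2,2.0,0],[0.1,-0.2,2.0,0]],
])

```text
t: 5.4
tool_pos: [0.3938, 0.3171, 0.0705]
orientation: [1.993, -2.428, -0.004]
force: [-0.1, 0.8, -3.0]
opening: 0.0509
```

```bash
python3 g.py .394 .317 .0695 -101.1
```

```text
t 5.4 pos [0.3938 0.3171 0.0705] yaw -101.22 q6 2.34 shift [ 0.01 -0.02  0.1 ] turn -0.002 n50 1.0 F [-0.1  0.8 -3. ] op 0.0509
```

Call:
play_rows([
  [[0,0,0.1,0],[0,0,0.2,0],[0,0,0.2,0]],
])

```text
t: 5.7
tool_pos: [0.3942, 0.3174, 0.0695]
orientation: [-1.993, 2.427, 0.004]
force: [-1.6, -1.5, 4.5]
opening: 0.051
```

Call:
play_rows([
  [[0,0,0,0],[0,0,0,0],[0,0,0,0],[0,0,0,0]],
], jaw=7.5)

```text
t: 6.1
tool_pos: [0.3943, 0.3175, 0.0695]
orientation: [-1.993, 2.427, 0.004]
force: [0.1, -0.5, -0.6]
opening: 0.0743
```

Call:
play_rows([
  [[0,0,-1,0],[0,0,-4,0],[0,0,-8,0],[0,0,-11.5,0],[0,0,-13,0]],
])

```text
t: 6.6
tool_pos: [0.3961, 0.3182, 0.2044]
orientation: [-1.989, 2.422, 0.003]
force: [0.8, 0.4, -0.1]
opening: 0.0752
```

```bash
python3 g.py .6545 .0592 .2 -101.1
python3 - <<'E'
from h import *
p,d=read_camera("scene");crop(p,240,130,440,270,4,"pics/s1.png")
E
```

```text
t 6.6 pos [0.3961 0.3182 0.2044] yaw -101.22 q6 2.34 shift [ 20.38 -30.39   0.4 ] turn -0.002 n50 8.0 F [ 0.8  0.4 -0.1] op 0.0752
```

View pics/s1.png

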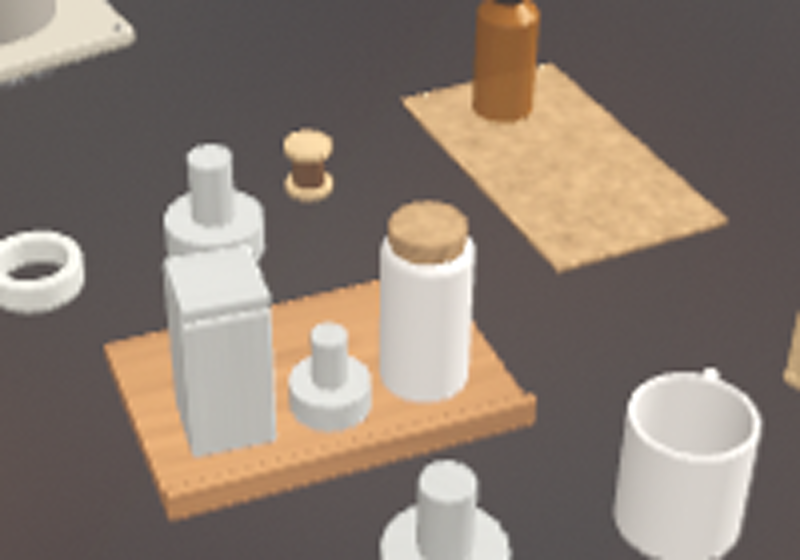

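The bottle stands upright near the far end of the mat (crop 505,60) and nothing else has moved. The jar is next.

Call:
play_rows([
  [[2.4,-3.8,0,0],[5.1,-7.6,0,0],[7.6,-11.4,0,0],[10.2,-15.2,0,0],[12.7,-19,0,0]],
], jaw=8.4)

```text
t: 7.15
tool_pos: [0.5585, 0.1553, 0.2035]
orientation: [-1.989, 2.422, 0.004]
force: [0.5, 0.8, -0.4]
opening: 0.0842
```

```bash
python3 g.py .6545 .0592 .2 -101.1
```

```text
t 7.15 pos [0.5585 0.1553 0.2035] yaw -101.21 q6 1.95 shift [  7.56 -11.28   0.33] turn -0.002 n50 3.0 F [ 0.5  0.8 -0.4] op 0.0842
```

Call:
play_rows([
  [[2.5,-3.8,0.3,0],[5.1,-7.6,0.3,0],[7.5,-11.2,0.3,0],[7.5,-11.2,0.3,0],[7.5,-11.2,0.3,0]],
])

```text
t: 7.65
tool_pos: [0.6533, 0.0591, 0.1978]
orientation: [-1.989, 2.426, 0.008]
force: [-0.4, 0.3, -0.4]
opening: 0.0838
```

```bash
python3 g.py .6545 .0592 .091 -101.1
```

```text
t 7.65 pos [0.6533 0.0591 0.1978] yaw -101.32 q6 1.78 shift [ 0.04 -0.13 10.68] turn -0.004 n50 3.0 F [-0.4  0.3 -0.4] op 0.0838
```

Call:
play_rows([
  [[0,-0.1,3.5,0],[0,-0.1,7,0],[0,-0.1,10,0],[0,-0.1,10.6,0],[0,-0.1,10.6,0]],
])

```text
t: 8.15
tool_pos: [0.6525, 0.0607, 0.0905]
orientation: [-1.992, 2.427, 0.011]
force: [0.7, 1.1, -0.0]
opening: 0.0837
```

Call:
play_rows([
  [[0,0,0,0]],
])

```text
t: 8.25
tool_pos: [0.6536, 0.0613, 0.0928]
orientation: [-1.991, 2.424, 0.009]
force: [1.1, -0.1, 1.2]
opening: 0.084
```

```bash
python3 g.py .6545 .0592 .091 -101.1
```

```text
t 8.25 pos [0.6536 0.0613 0.0928] yaw -101.21 q6 1.78 shift [ 0.19 -0.13  0.17] turn -0.002 n50 1.0 F [ 1.1 -0.1  1.2] op 0.084
```

Call:
play_rows([
  [[0.2,-0.1,0.2,0],[0.2,-0.1,0.2,0],[0.2,-0.1,0.2,0]],
])

```text
t: 8.55
tool_pos: [0.6549, 0.0591, 0.0921]
orientation: [-1.99, 2.423, 0.007]
force: [0.9, -0.2, 0.3]
opening: 0.0844
```

```bash
python3 g.py .6545 .0592 .091 -101.1
```

```text
t 8.55 pos [0.6549 0.0591 0.0921] yaw -101.22 q6 1.77 shift [-0.01  0.05  0.11] turn -0.002 n50 1.0 F [ 0.9 -0.2  0.3] op 0.0844
```

Call:
play_rows([
  [[0,0,0,0],[0,0,0,0],[0,0,0,0],[0,0,0,0],[0,0,0,0]],
], jaw=5.2, squeeze=35)

```text
t: 9.05
tool_pos: [0.6549, 0.059, 0.0921]
orientation: [-1.99, 2.424, 0.006]
force: [-1.0, -0.8, 0.5]
opening: 0.0593
```

```bash
python3 g.py .562 .293 .16 -101.1
```

```text
t 9.05 pos [0.6549 0.059  0.0921] yaw -101.22 q6 1.77 shift [-21.2   13.67  -6.65] turn -0.002 n50 6.0 F [-1.  -0.8  0.5] op 0.0593
```

Jar grasp pose is (.6549, .0590, .0921). I'll lift it and carry it to the mat.

Call:
play_rows([
  [[0,0,-0.7,0],[0,0,-2,0],[0,0,-4,0],[0,0,-6,0],[0,0,-7,0]],
])

```text
t: 9.55
tool_pos: [0.6559, 0.0585, 0.1652]
orientation: [-1.988, 2.422, 0.003]
force: [2.4, 0.5, -4.8]
opening: 0.059
```

Call:
play_rows([
  [[-2,1.3,0,0],[-5,3.2,0,0],[-8,5.2,0,0],[-11,7.1,0,0],[-14,9,0,0]],
])

```text
t: 10.05
tool_pos: [0.594, 0.2145, 0.1661]
orientation: [-1.988, 2.422, 0.003]
force: [0.7, 0.5, -4.0]
opening: 0.0593
```

```bash
python3 g.py .562 .293 .16 -101.1
```

```text
t 10.05 pos [0.594  0.2145 0.1661] yaw -101.23 q6 2.03 shift [-7.07  4.67  0.65] turn -0.002 n50 2.0 F [ 0.7  0.5 -4. ] op 0.0593
```

Call:
play_rows([
  [[-3,2,0,0],[-6,4,0,0],[-7,4.6,0,0],[-7,4.6,2,0],[-7,4.6,4,0]],
])

```text
t: 10.55
tool_pos: [0.5632, 0.2931, 0.1271]
orientation: [-1.989, 2.419, 0.002]
force: [-0.5, 0.4, -3.6]
opening: 0.0596
```

Call:
play_rows([
  [[0,0,1.5,0],[0,0,2.5,0],[0,0,2.5,0]],
])

```text
t: 10.85
tool_pos: [0.5624, 0.2925, 0.1001]
orientation: [-1.99, 2.422, 0.004]
force: [-0.8, -0.4, -4.6]
opening: 0.0595
```

```bash
python3 g.py .562 .293 .0841 -101.22
```

```text
t 10.85 pos [0.5624 0.2925 0.1001] yaw -101.18 q6 2.16 shift [-0.03  0.05  1.6 ] turn 0.001 n50 1.0 F [-0.8 -0.4 -4.6] op 0.0595
```

Call:
play_rows([
  [[0,0,0.7,0],[0,0,1.2,0],[0,0,1.5,0],[0,0,1.6,0],[0,0,1.6,0]],
])

```text
t: 11.35
tool_pos: [0.5626, 0.2926, 0.0843]
orientation: [-1.99, 2.422, 0.003]
force: [-0.5, 0.1, -3.2]
opening: 0.0592
```

```bash
python3 g.py .562 .293 .0841 -101.22
```

```text
t 11.35 pos [0.5626 0.2926 0.0843] yaw -101.18 q6 2.16 shift [-0.03  0.07  0.02] turn 0.001 n50 1.0 F [-0.5  0.1 -3.2] op 0.0592
```

Call:
play_rows([
  [[0,0,0.1,0],[0,0,0.1,0]],
])

```text
t: 11.55
tool_pos: [0.563, 0.2928, 0.0841]
orientation: [-1.989, 2.421, 0.003]
force: [-0.4, -1.2, -0.6]
opening: 0.0596
```

Call:
play_rows([
  [[0,0,0,0],[0,0,0,0],[0,0,0,0],[0,0,0,0]],
], jaw=8.4)

```text
t: 11.95
tool_pos: [0.5632, 0.2929, 0.0844]
orientation: [-1.989, 2.421, 0.002]
force: [0.0, -0.5, -0.5]
opening: 0.0831
```

Call:
play_rows([
  [[0,0,-1,0],[0,0,-4,0],[0,0,-8,0],[0,0,-11.5,0],[0,0,-12.5,0]],
])

```text
t: 12.45
tool_pos: [0.5649, 0.293, 0.216]
orientation: [-1.984, 2.414, -0.001]
force: [0.5, 0.8, 0.8]
opening: 0.0836
```

```bash
python3 g.py .6265 -.0767 .2 -105.2
```

```text
t 12.45 pos [0.5649 0.293  0.216 ] yaw -101.17 q6 2.16 shift [ 35.09 -13.2    1.31] turn 0.07 n50 8.0 F [0.5 0.8 0.8] op 0.0836
```

Call:
play_rows([
  [[4.3,-1.6,0.2,0],[8.7,-3.3,0.3,0],[13.1,-4.9,0.5,0],[17.5,-6.6,0.7,0],[22,-8.3,0.8,0]],
], jaw=8)

```text
t: 12.95
tool_pos: [0.6034, 0.0595, 0.2057]
orientation: [-1.984, 2.414, -0.001]
force: [-0.1, 0.8, 0.6]
opening: 0.0803
```

```bash
python3 g.py .6265 -.0767 .2 -105.2
```

```text
t 12.95 pos [0.6034 0.0595 0.2057] yaw -101.15 q6 1.77 shift [12.92 -4.89  0.46] turn 0.071 n50 3.0 F [-0.1  0.8  0.6] op 0.0803
```

Call:
play_rows([
  [[4.3,-1.6,0.4,0.03],[8.6,-3.3,0.4,0.07],[12.8,-4.9,0.4,0.07],[12.8,-4.9,0.4,0.07],[12.8,-4.9,0.4,0.07]],
])

```text
t: 13.45
tool_pos: [0.6265, -0.0764, 0.2]
orientation: [-1.896, 2.485, 0.002]
force: [-0.9, -0.3, 0.6]
opening: 0.0798
```

```bash
python3 g.py .6265 -.0767 .092 -105.2
```

```text
t 13.45 pos [ 0.6265 -0.0764  0.2   ] yaw -105.3 q6 1.63 shift [ 0.17  0.08 10.8 ] turn -0.002 n50 3.0 F [-0.9 -0.3  0.6] op 0.0798
```

Call:
play_rows([
  [[0.1,0.1,3.5,0],[0.1,0.1,7,0],[0.2,0.1,10,0],[0.2,0.1,10.8,0],[0.2,0.1,10.8,0]],
])

```text
t: 13.95
tool_pos: [0.625, -0.0752, 0.0905]
orientation: [-1.899, 2.485, 0.006]
force: [-0.4, -0.3, 0.2]
opening: 0.0799
```

Call:
play_rows([
  [[0,0,0,0]],
])

```text
t: 14.05
tool_pos: [0.6262, -0.0746, 0.0926]
orientation: [-1.899, 2.482, 0.003]
force: [-0.3, 0.1, 0.8]
opening: 0.0799
```

```bash
python3 g.py .6265 -.0767 .092 -105.2
```

```text
t 14.05 pos [ 0.6262 -0.0746  0.0926] yaw -105.15 q6 1.62 shift [ 0.19 -0.08  0.06] turn 0.001 n50 1.0 F [-0.3  0.1  0.8] op 0.0799
```

Call:
play_rows([
  [[0.2,-0.1,0.1,0],[0.2,-0.1,0.1,0],[0.2,-0.1,0.1,0]],
])

```text
t: 14.35
tool_pos: [0.6275, -0.0771, 0.093]
orientation: [-1.898, 2.481, 0.001]
force: [0.2, 0.5, -0.1]
opening: 0.0799
```

```bash
python3 g.py .6265 -.0767 .092 -105.2
```

```text
t 14.35 pos [ 0.6275 -0.0771  0.093 ] yaw -105.16 q6 1.62 shift [-0.01  0.11  0.09] turn 0.001 n50 1.0 F [ 0.2  0.5 -0.1] op 0.0799
```

Call:
play_rows([
  [[0,0,0,0],[0,0,0,0],[0,0,0,0],[0,0,0,0],[0,0,0,0]],
], jaw=4.8, squeeze=30)

```text
t: 14.85
tool_pos: [0.6275, -0.0773, 0.093]
orientation: [-1.898, 2.482, 0.0]
force: [-0.5, -0.4, 2.3]
opening: 0.0561
```

```bash
python3 g.py .478 .305 .18 -105.2
```

```text
t 14.85 pos [ 0.6275 -0.0773  0.093 ] yaw -105.17 q6 1.62 shift [-33.1   24.35  -8.49] turn 0.001 n50 9.0 F [-0.5 -0.4  2.3] op 0.0561
```

Call:
play_rows([
  [[0,0,-0.7,0],[0,0,-2.5,0],[0,0,-5,0],[0,0,-7.5,0],[0,0,-9,0]],
])

```text
t: 15.35
tool_pos: [0.6269, -0.0783, 0.1854]
orientation: [-1.898, 2.48, -0.002]
force: [0.4, 0.3, -1.1]
opening: 0.0559
```

Call:
play_rows([
  [[-2,1.5,0,0],[-5,3.7,0,0],[-8,5.9,0,0],[-11,8.1,0,0],[-14,10.3,0,0]],
])

```text
t: 15.85
tool_pos: [0.5631, 0.085, 0.1857]
orientation: [-1.898, 2.481, -0.001]
force: [-0.5, -0.0, -1.7]
opening: 0.0559
```

```bash
python3 g.py .478 .305 .18 -105.2
```

```text
t 15.85 pos [0.5631 0.085  0.1857] yaw -105.18 q6 1.89 shift [-18.99  13.98   0.68] turn 0.0 n50 5.0 F [-0.5 -0.  -1.7] op 0.0559
```

Call:
play_rows([
  [[-3,2.2,0,0],[-6,4.4,0,0],[-9,6.6,0,0],[-12,8.8,0,0],[-15,11,0,0]],
])

```text
t: 16.35
tool_pos: [0.4952, 0.2599, 0.1863]
orientation: [-1.898, 2.481, -0.001]
force: [0.8, 0.9, -2.8]
opening: 0.0559
```

Call:
play_rows([
  [[-2,1.5,0,0],[-4,2.9,0,0],[-4,2.9,0.5,0],[-4,2.9,0.6,0],[-4,2.9,0.6,0]],
])

```text
t: 16.85
tool_pos: [0.4776, 0.3053, 0.1798]
orientation: [-1.898, 2.483, -0.001]
force: [-0.5, -0.1, -2.2]
opening: 0.0559
```

```bash
python3 g.py .478 .305 .085 -105.2
```

```text
t 16.85 pos [0.4776 0.3053 0.1798] yaw -105.2 q6 2.31 shift [0.14 0.05 9.48] turn -0.0 n50 2.0 F [-0.5 -0.1 -2.2] op 0.0559
```

Call:
play_rows([
  [[0,0,1,0],[0,0,3,0],[0,0,5,0],[0.1,0,7,0],[0.1,0,8,0]],
])

```text
t: 17.35
tool_pos: [0.4774, 0.3035, 0.0969]
orientation: [-1.899, 2.487, 0.0]
force: [0.0, -1.3, -2.4]
opening: 0.0558
```

Call:
play_rows([
  [[0,0,0,0],[0,0,0,0]],
])

```text
t: 17.55
tool_pos: [0.4774, 0.3029, 0.0968]
orientation: [-1.898, 2.488, 0.0]
force: [-0.8, 0.3, -3.1]
opening: 0.056
```

```bash
python3 g.py .478 .305 .085 -105.2
```

```text
t 17.55 pos [0.4774 0.3029 0.0968] yaw -105.32 q6 2.31 shift [-0.2   0.01  1.18] turn -0.002 n50 1.0 F [-0.8  0.3 -3.1] op 0.056
```

Call:
play_rows([
  [[0,0,0.5,0],[0,0,0.9,0],[0,0,1.1,0],[0,0,1.2,0],[0,0,1.2,0]],
])

```text
t: 18.05
tool_pos: [0.4777, 0.3031, 0.0853]
orientation: [-1.898, 2.488, -0.0]
force: [-1.4, -1.0, 1.7]
opening: 0.0556
```

```bash
python3 g.py .478 .305 .085 -105.2
```

```text
t 18.05 pos [0.4777 0.3031 0.0853] yaw -105.32 q6 2.31 shift [-0.19  0.02  0.04] turn -0.002 n50 1.0 F [-1.4 -1.   1.7] op 0.0556
```

Call:
play_rows([
  [[0,0,0,0],[0,0,0,0],[0,0,0,0],[0,0,0,0]],
], jaw=8)

```text
t: 18.45
tool_pos: [0.4778, 0.3032, 0.0854]
orientation: [-1.898, 2.488, -0.0]
force: [0.0, 0.3, 0.4]
opening: 0.0791
```

Call:
play_rows([
  [[0,0,-1,0],[0,0,-4,0],[0,0,-8,0],[0,0,-11.5,0],[0,0,-12.5,0]],
])

```text
t: 18.95
tool_pos: [0.4787, 0.3034, 0.2165]
orientation: [-1.893, 2.481, -0.002]
force: [0.6, 0.1, 1.1]
opening: 0.0797
```

```bash
python3 g.py .6477 -.0105 .2 -101.1
python3 - <<'E'
from h import *
p,d=read_camera("scene");crop(p,240,110,440,260,4,"pics/s2.png")
E
```

```text
t 18.95 pos [0.4787 0.3034 0.2165] yaw -105.31 q6 2.31 shift [ 25.84 -24.57   1.59] turn -0.073 n50 8.0 F [0.6 0.1 1.1] op 0.0797
```

View pics/s2.png

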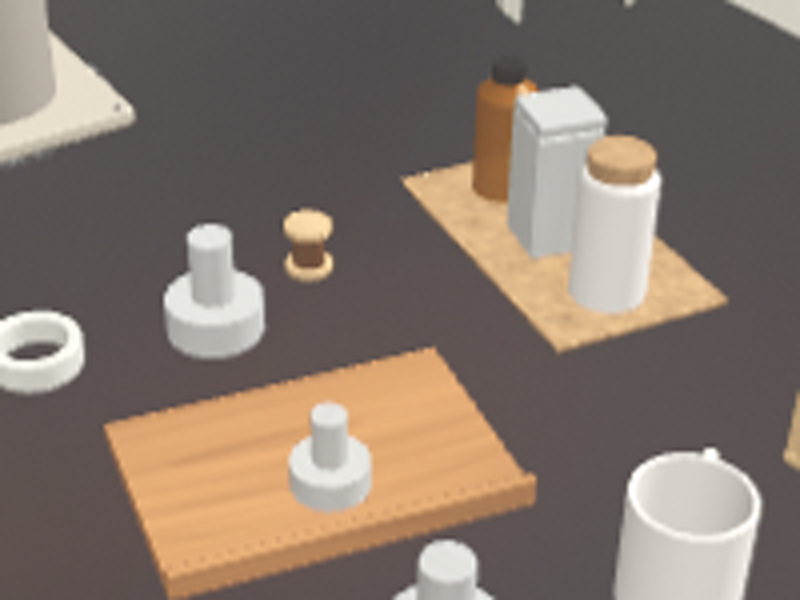

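All three stand upright on the mat: bottle (505,130), tin (557,170) and jar (615,225) in the crop. The small weight stands alone on the board at (330,455). I'll fetch it now.

Call:
play_rows([
  [[3.2,-3.1,0.2,0],[6.5,-6.2,0.4,0],[9.8,-9.3,0.6,0],[13,-12.4,0.8,0],[16.3,-15.5,1,0]],
], jaw=5)

```text
t: 19.5
tool_pos: [0.5851, 0.1037, 0.2041]
orientation: [-1.895, 2.483, -0.001]
force: [1.6, 1.1, 0.4]
opening: 0.0507
```

```bash
python3 g.py .6477 -.0105 .2 -101.1
```

```text
t 19.5 pos [0.5851 0.1037 0.2041] yaw -105.3 q6 1.92 shift [ 9.37 -9.04  0.37] turn -0.073 n50 3.0 F [1.6 1.1 0.4] op 0.0507
```

Call:
play_rows([
  [[3.2,-3.1,0.4,-0.04],[6.4,-6.2,0.4,-0.07],[9.3,-9,0.4,-0.07],[9.3,-9,0.4,-0.07],[9.3,-9,0.4,-0.07]],
])

```text
t: 20.0
tool_pos: [0.6468, -0.0106, 0.1977]
orientation: [-1.979, 2.418, 0.002]
force: [0.4, 1.3, 0.2]
opening: 0.0502
```

```bash
python3 g.py .6477 -.0105 .051 -101.1
```

```text
t 20.0 pos [ 0.6468 -0.0106  0.1977] yaw -101.41 q6 1.67 shift [ 0.17  0.06 14.67] turn -0.005 n50 3.0 F [0.4 1.3 0.2] op 0.0502
```

Call:
play_rows([
  [[0,0,3.5,0],[0.1,0,7,0],[0.1,0,10,0],[0.2,0,12,0],[0.2,0,12.5,0]],
])

```text
t: 20.5
tool_pos: [0.6446, -0.0093, 0.0685]
orientation: [-1.984, 2.42, 0.01]
force: [1.3, 0.8, -0.6]
opening: 0.0498
```

Call:
play_rows([
  [[0,0,0,0],[0,0,0,0]],
])

```text
t: 20.7
tool_pos: [0.6445, -0.0084, 0.0691]
orientation: [-1.985, 2.419, 0.01]
force: [1.4, 0.3, 0.7]
opening: 0.0502
```

```bash
python3 g.py .6477 -.0105 .051 -101.1
```

```text
t 20.7 pos [ 0.6445 -0.0084  0.0691] yaw -101.26 q6 1.66 shift [ 0.17 -0.35  1.81] turn -0.003 n50 1.0 F [1.4 0.3 0.7] op 0.0502
```

Call:
play_rows([
  [[0.2,-0.3,0.8,0],[0.2,-0.3,1.4,0],[0.2,-0.3,1.8,0],[0.2,-0.3,1.8,0],[0.2,-0.3,1.8,0]],
])

```text
t: 21.2
tool_pos: [0.6471, -0.0108, 0.051]
orientation: [-1.985, 2.419, 0.01]
force: [-0.5, 0.2, 0.2]
opening: 0.0501
```

```bash
python3 g.py .6477 -.0105 .051 -101.1
```

```text
t 21.2 pos [ 0.6471 -0.0108  0.051 ] yaw -101.27 q6 1.66 shift [-0.04 -0.05 -0.  ] turn -0.003 n50 1.0 F [-0.5  0.2  0.2] op 0.0501
```

Call:
play_rows([
  [[0,0,0,0],[0,0,0,0],[0,0,0,0],[0,0,0,0],[0,0,0,0]],
], jaw=1.5, squeeze=35)

```text
t: 21.7
tool_pos: [0.6472, -0.0109, 0.0512]
orientation: [-1.985, 2.419, 0.01]
force: [-1.1, 0.3, 1.2]
opening: 0.0235
```

```bash
python3 g.py .538 -.3004 .13 -101.1
```

```text
t 21.7 pos [ 0.6472 -0.0109  0.0512] yaw -101.27 q6 1.66 shift [30.42  5.03 -8.3 ] turn -0.003 n50 7.0 F [-1.1  0.3  1.2] op 0.0235
```

Call:
play_rows([
  [[0,0,-0.7,0],[0,0,-2,0],[0,0,-4,0],[0,0,-6,0],[0,0,-7,0]],
])

```text
t: 22.2
tool_pos: [0.6479, -0.0119, 0.1241]
orientation: [-1.983, 2.418, 0.006]
force: [1.0, -0.2, -5.0]
opening: 0.0236
```

Call:
play_rows([
  [[2,0.3,0,0],[5,0.8,0,0],[8,1.3,0,0],[11,1.8,0,0],[14,2.3,0,0]],
])

```text
t: 22.7
tool_pos: [0.5972, -0.1455, 0.122]
orientation: [-1.984, 2.418, 0.007]
force: [-0.0, 0.2, -6.2]
opening: 0.0235
```

```bash
python3 g.py .538 -.3004 .12 -101.1
```

```text
t 22.7 pos [ 0.5972 -0.1455  0.122 ] yaw -101.25 q6 1.43 shift [16.35  2.79 -0.04] turn -0.003 n50 4.0 F [-0.   0.2 -6.2] op 0.0235
```

Call:
play_rows([
  [[3,0.5,0,0],[6,1,0,0],[9,1.5,0,0],[12,2,0,0],[15,2.5,0,0]],
])

```text
t: 23.2
tool_pos: [0.5427, -0.2887, 0.1199]
orientation: [-1.984, 2.418, 0.007]
force: [0.1, 0.0, -4.9]
opening: 0.0238
```

Call:
play_rows([
  [[1,0.2,0,0],[1.2,0.3,1,0],[1.2,0.3,3,0],[1.2,0.3,4.5,0],[1.2,0.3,5,0]],
])

```text
t: 23.7
tool_pos: [0.5365, -0.2969, 0.0664]
orientation: [-1.986, 2.417, 0.015]
force: [-0.6, 0.4, -5.2]
opening: 0.0232
```

Call:
play_rows([
  [[0,0,0,0],[0,0,0,0]],
])

```text
t: 23.9
tool_pos: [0.5365, -0.2961, 0.0661]
orientation: [-1.987, 2.417, 0.017]
force: [-0.8, 0.4, -5.0]
opening: 0.0234
```

```bash
python3 g.py .538 -.3004 .0472 -101.1
python3 - <<'E'
from h import *
p,d=read_camera("top");crop(p,400,200,520,310,6,"pics/t3.png")
# base centre from rim, yellow mask
q=cv2.imread("pics/top0.png");m=(q[...,2]>150)&(q[...,0]>90);m=m.astype(np.uint8);m[:, :405]=0;m[:,505:]=0;m[:205]=0;m[305:]=0
c=max(cv2.findContours(m,0,1)[0],key=cv2.contourArea)[:,0].astype(float)
P=np.array([atz("top",u,v,.008)[:2] for u,v in c])
A=np.c_[2*P,np.ones(len(P))];s=np.linalg.lstsq(A,(P**2).sum(1),rcond=None)[0];print(s[:2],np.sqrt(s[2]+s[0]**2+s[1]**2))
E
```

```text
t 23.9 pos [ 0.5365 -0.2961  0.0661] yaw -101.15 q6 1.16 shift [ 0.42 -0.23  1.88] turn -0.001 n50 1.0 F [-0.8  0.4 -5. ] op 0.0234
[ 0.53812833 -0.29804423] 0.08480890956568742
```

View pics/t3.png

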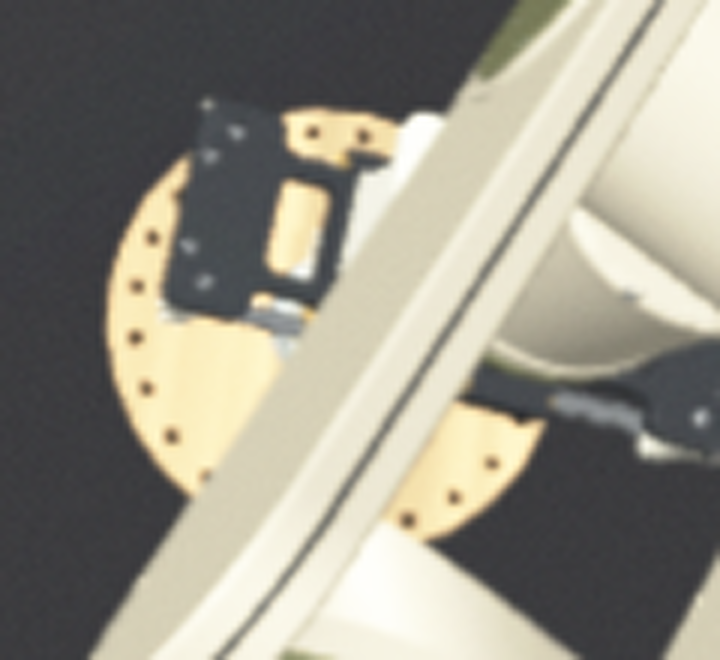

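Call:
play_rows([
  [[0.3,-0.2,0.7,0],[0.3,-0.2,1.3,0],[0.3,-0.2,1.7,0],[0.3,-0.2,1.8,0],[0.3,-0.2,1.8,0]],
])

```text
t: 24.45
tool_pos: [0.538, -0.2995, 0.0482]
orientation: [-1.987, 2.417, 0.016]
force: [0.0, 0.2, -4.4]
opening: 0.0236
```

```bash
python3 g.py .538 -.2998 .0472 -101.1
```

```text
t 24.45 pos [ 0.538  -0.2995  0.0482] yaw -101.16 q6 1.16 shift [ 0.03 -0.01  0.1 ] turn -0.001 n50 1.0 F [ 0.   0.2 -4.4] op 0.0236
```

Call:
play_rows([
  [[0,0,0.1,0],[0,0,0.1,0],[0,0,0.1,0]],
])

```text
t: 24.75
tool_pos: [0.5381, -0.2995, 0.0474]
orientation: [-1.987, 2.417, 0.016]
force: [0.5, 0.3, -6.2]
opening: 0.0239
```

Call:
play_rows([
  [[0,0,0,0],[0,0,0,0],[0,0,0,0],[0,0,0,0]],
], jaw=5)

```text
t: 25.15
tool_pos: [0.5385, -0.2998, 0.0481]
orientation: [-1.986, 2.417, 0.014]
force: [-0.6, -0.6, -0.1]
opening: 0.0485
```

Call:
play_rows([
  [[0,0,-1,0],[0,0,-4,0],[0,0,-8,0],[0,0,-12,0],[0,0,-16,0]],
])

```text
t: 25.65
tool_pos: [0.5377, -0.3022, 0.2106]
orientation: [-1.986, 2.416, 0.013]
force: [1.2, -0.3, 0.1]
opening: 0.05
```

```bash
python3 g.py .4778 .3032 .22 -105.3
```

```text
t 25.65 pos [ 0.5377 -0.3022  0.2106] yaw -101.16 q6 1.16 shift [-58.25  17.59  -0.07] turn 0.072 n50 13.0 F [ 1.2 -0.3  0.1] op 0.05
```

Call:
play_rows([
  [[-4.5,1.3,0,0],[-9,2.7,0,0],[-13.5,4.1,0,0],[-18,5.4,0,0],[-22.5,6.8,0,0]],
], jaw=8)

```text
t: 26.15
tool_pos: [0.5143, -0.0668, 0.2152]
orientation: [-1.985, 2.416, 0.011]
force: [0.4, 0.3, -0.1]
opening: 0.0795
```

Call:
play_rows([
  [[-4.5,1.3,0,0.01],[-9,2.7,0,0.03],[-13.5,4.1,0,0.04],[-18,5.4,0,0.06],[-22.5,6.8,0,0.07]],
])

```text
t: 26.65
tool_pos: [0.4909, 0.169, 0.2198]
orientation: [-1.897, 2.484, 0.01]
force: [1.1, -0.3, -0.2]
opening: 0.0802
```

```bash
python3 g.py .4778 .3032 .22 -105.3
```

```text
t 26.65 pos [0.4909 0.169  0.2198] yaw -105.24 q6 2.06 shift [-12.6    4.8    0.17] turn 0.001 n50 3.0 F [ 1.1 -0.3 -0.2] op 0.0802
```

```bash
python3 - <<'E'
from h import *
p,d=read_camera("top");cv2.imwrite("pics/t4.png",p);C=cloud("top",d)
for n,z0,z1,c,r in[("wtop",.06,.076,(.538,-.3),.03),("wfoot",.024,.04,(.538,-.3),.04),("tin",.119,.13,(.478,.303),.06),("jar",.123,.134,(.563,.293),.05),("bot",.114,.128,(.394,.317),.05)]:
    m=(C[...,2]>z0)&(C[...,2]<z1)&(np.hypot(C[...,0]-c[0],C[...,1]-c[1])<r)
    if m.sum()<5:print(n,"none");continue
    P=C[m];print(n,m.sum(),cv2.minEnclosingCircle(P[:,:2].astype(np.float32)),P[:,2].mean().round(4),cv2.minAreaRect(P[:,:2].astype(np.float32)*1000) if n=="tin" else "")
s,_=read_camera("scene");crop(s,140,200,330,300,4,"pics/s4.png")
E
```

```text
wtop 98 ((0.5383753776550293, -0.2978488802909851), 0.012122640386223793) 0.0672 
wfoot 323 ((0.5388503074645996, -0.29698944091796875), 0.027367686852812767) 0.0298 
tin 522 ((0.4709128439426422, 0.30479493737220764), 0.0325678326189518) 0.1236 ((471.6992492675781, 304.64935302734375), (56.415409088134766, 43.620365142822266), 74.02710723876953)
jar none
bot 164 ((0.3951205313205719, 0.3168203830718994), 0.014073546044528484) 0.1215
```

View pics/t4.png

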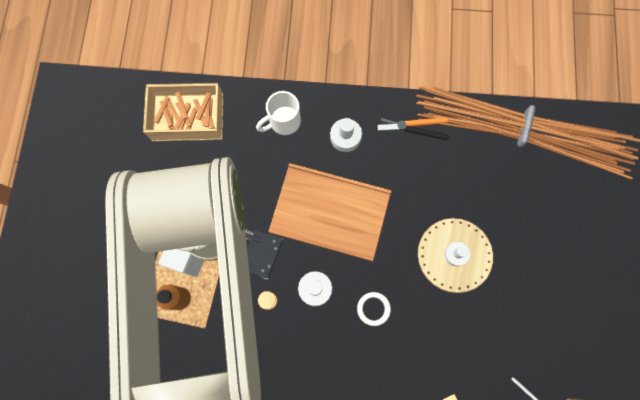

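View pics/s4.png

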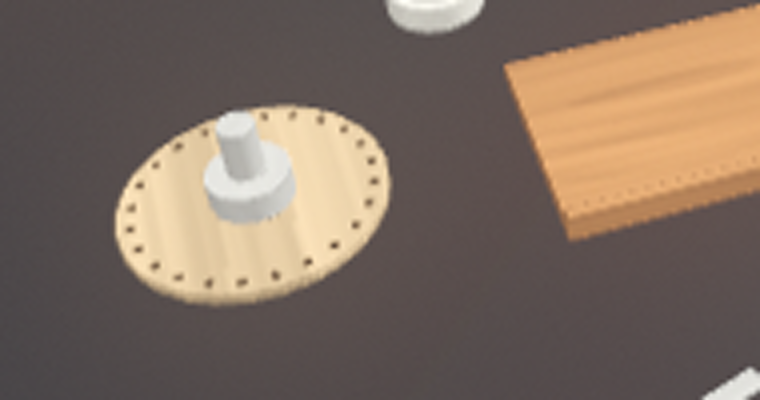

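The weight stands upright in the middle of the base, within 1–2 mm. Next I bring the tin back.

Call:
play_rows([
  [[-4.2,1.6,0.1,0],[-8.4,3.2,0.1,0],[-12.6,4.8,0.2,0],[-12.6,4.8,2.5,0],[-12.6,4.8,5,0]],
])

```text
t: 27.25
tool_pos: [0.4774, 0.3085, 0.1733]
orientation: [-1.906, 2.472, 0.012]
force: [0.8, -0.5, -1.4]
opening: 0.08
```

Call:
play_rows([
  [[0,0,0,0],[0,0,0,0]],
])

```text
t: 27.45
tool_pos: [0.4777, 0.308, 0.1741]
orientation: [-1.905, 2.472, 0.012]
force: [-0.2, -0.8, 1.1]
opening: 0.08
```

```bash
python3 g.py .4778 .3032 .0853 -105.3
```

```text
t 27.45 pos [0.4777 0.308  0.1741] yaw -104.76 q6 2.3 shift [ 0.65 -0.07  8.87] turn 0.009 n50 2.0 F [-0.2 -0.8  1.1] op 0.08
```

Call:
play_rows([
  [[0.6,-0.1,2,0.01],[0.6,-0.1,4.5,0.01],[0.6,-0.1,6.5,0.01],[0.6,-0.1,7.5,0.01],[0.6,-0.1,7.5,0.01]],
])

```text
t: 27.95
tool_pos: [0.478, 0.3028, 0.099]
orientation: [-1.893, 2.483, 0.012]
force: [-0.4, -0.1, 0.3]
opening: 0.0801
```

Call:
play_rows([
  [[0,0,0,0],[0,0,0,0]],
])

```text
t: 28.15
tool_pos: [0.4793, 0.3031, 0.1009]
orientation: [-1.891, 2.481, 0.011]
force: [2.1, 0.3, 0.3]
opening: 0.0803
```

```bash
python3 g.py .4778 .3032 .0853 -105.3
```

```text
t 28.15 pos [0.4793 0.3031 0.1009] yaw -105.38 q6 2.3 shift [0.07 0.15 1.56] turn -0.001 n50 1.0 F [2.1 0.3 0.3] op 0.0803
```

Call:
play_rows([
  [[0,0.1,0.6,0],[0,0.1,1.2,0],[0,0.1,1.5,0],[0,0.1,1.5,0],[0,0.1,1.5,0]],
])

```text
t: 28.65
tool_pos: [0.4783, 0.3037, 0.0856]
orientation: [-1.891, 2.482, 0.011]
force: [0.1, -0.5, 0.0]
opening: 0.08
```

```bash
python3 g.py .4778 .3032 .0853 -105.3
```

```text
t 28.65 pos [0.4783 0.3037 0.0856] yaw -105.37 q6 2.3 shift [0.06 0.03 0.03] turn -0.001 n50 1.0 F [ 0.1 -0.5  0. ] op 0.08
```

Call:
play_rows([
  [[0,0,0,0],[0,0,0,0],[0,0,0,0],[0,0,0,0],[0,0,0,0]],
], jaw=4.8, squeeze=30)

```text
t: 29.15
tool_pos: [0.4783, 0.3035, 0.0858]
orientation: [-1.891, 2.482, 0.011]
force: [-1.7, -1.1, 2.1]
opening: 0.0562
```

Call:
play_rows([
  [[0,0,-0.7,0],[0,0,-2.5,0],[0,0,-5,0],[0,0,-7.5,0],[0,0,-9,0]],
])

```text
t: 29.65
tool_pos: [0.4778, 0.3023, 0.1782]
orientation: [-1.89, 2.48, 0.01]
force: [0.9, -0.1, -2.3]
opening: 0.0561
```

```bash
python3 g.py .628 -.077 .175 -105.2
```

```text
t 29.65 pos [0.4778 0.3023 0.1782] yaw -105.37 q6 2.3 shift [ 32.59 -24.54  -0.2 ] turn -0.003 n50 9.0 F [ 0.9 -0.1 -2.3] op 0.0561
```

Call:
play_rows([
  [[2,-1.5,0,0],[5,-3.8,0,0],[8,-6,0,0],[11,-8.3,0,0],[14,-10.5,0,0]],
])

```text
t: 30.15
tool_pos: [0.5421, 0.1381, 0.1757]
orientation: [-1.89, 2.48, 0.011]
force: [0.4, 0.7, -3.0]
opening: 0.0561
```

Call:
play_rows([
  [[3,-2.3,0,0],[6,-4.5,0,0],[9,-6.8,0,0],[12,-9,0,0],[15,-11.3,0,0]],
])

```text
t: 30.65
tool_pos: [0.6114, -0.0379, 0.1729]
orientation: [-1.891, 2.48, 0.012]
force: [0.7, 0.8, -2.7]
opening: 0.0562
```

```bash
python3 g.py .628 -.077 .175 -105.2
```

```text
t 30.65 pos [ 0.6114 -0.0379  0.1729] yaw -105.36 q6 1.68 shift [ 3.33 -2.64 -0.27] turn -0.003 n50 1.0 F [ 0.7  0.8 -2.7] op 0.0562
```

Call:
play_rows([
  [[2,-1.6,0,0],[3.3,-2.6,0,-0.003],[3.3,-2.6,1,-0.003],[3.3,-2.6,3,-0.003],[3.3,-2.6,5,-0.003]],
])

```text
t: 31.15
tool_pos: [0.6281, -0.0742, 0.1214]
orientation: [-1.895, 2.476, 0.013]
force: [-0.6, -0.2, -3.0]
opening: 0.0556
```

Call:
play_rows([
  [[0,0,0,0],[0,0,0,0]],
])

```text
t: 31.35
tool_pos: [0.6272, -0.0727, 0.1205]
orientation: [-1.897, 2.476, 0.016]
force: [0.3, 0.4, -1.9]
opening: 0.056
```

```bash
python3 g.py .628 -.077 .094 -105.2
```

```text
t 31.35 pos [ 0.6272 -0.0727  0.1205] yaw -105.07 q6 1.62 shift [ 0.46 -0.18  2.64] turn 0.002 n50 1.0 F [ 0.3  0.4 -1.9] op 0.056
```

Call:
play_rows([
  [[0.4,-0.2,0.8,0.002],[0.4,-0.2,1.6,0.002],[0.5,-0.2,2.2,0.002],[0.5,-0.2,2.2,0.002],[0.5,-0.2,2.2,0.002]],
])

```text
t: 31.85
tool_pos: [0.6279, -0.0776, 0.0982]
orientation: [-1.895, 2.478, 0.016]
force: [-0.0, -0.1, -3.5]
opening: 0.056
```

```bash
python3 g.py .628 -.077 .0938 -105.2
```

```text
t 31.85 pos [ 0.6279 -0.0776  0.0982] yaw -105.21 q6 1.61 shift [-0.05  0.01  0.44] turn -0.0 n50 1.0 F [-0.  -0.1 -3.5] op 0.056
```

Call:
play_rows([
  [[0,0,0.2,0],[0,0,0.4,0],[-0.05,0,0.4,0],[-0.05,0,0.4,0]],
])

```text
t: 32.25
tool_pos: [0.6286, -0.0773, 0.0949]
orientation: [-1.894, 2.478, 0.015]
force: [0.1, -1.8, 2.0]
opening: 0.0557
```

```bash
python3 g.py .628 -.077 .0934 -105.2
```

```text
t 32.25 pos [ 0.6286 -0.0773  0.0949] yaw -105.2 q6 1.61 shift [-0.01  0.06  0.15] turn -0.0 n50 1.0 F [ 0.1 -1.8  2. ] op 0.0557
```

Call:
play_rows([
  [[0,0.05,0.1,0],[0,0.05,0.1,0]],
])

```text
t: 32.45
tool_pos: [0.6286, -0.0773, 0.0948]
orientation: [-1.894, 2.477, 0.013]
force: [-2.0, -1.8, 3.9]
opening: 0.0556
```

Call:
play_rows([
  [[0,0,0,0],[0,0,0,0],[0,0,0,0],[0,0,0,0]],
], jaw=8)

```text
t: 32.85
tool_pos: [0.6284, -0.0772, 0.0945]
orientation: [-1.894, 2.478, 0.014]
force: [-0.7, -0.2, 0.1]
opening: 0.0794
```

Call:
play_rows([
  [[0,0,-1,0],[0,0,-4,0],[0,0,-8,0],[0,0,-11.5,0],[0,0,-12.5,0]],
])

```text
t: 33.35
tool_pos: [0.6291, -0.0804, 0.2259]
orientation: [-1.891, 2.473, 0.004]
force: [-0.2, -0.7, -0.0]
opening: 0.0801
```

```bash
python3 g.py .563 .2929 .215 -101.2
```

```text
t 33.35 pos [ 0.6291 -0.0804  0.2259] yaw -105.19 q6 1.61 shift [-34.26  16.19   1.67] turn -0.07 n50 8.0 F [-0.2 -0.7 -0. ] op 0.0801
```

Now back to the jar.

Call:
play_rows([
  [[-4.4,2.1,0.2,-0.01],[-8.8,4.2,0.4,-0.03],[-13.2,6.2,0.6,-0.04],[-17.6,8.3,0.8,-0.06],[-22,10.4,1,-0.07]],
], jaw=8.4)

```text
t: 33.85
tool_pos: [0.5858, 0.161, 0.2193]
orientation: [-1.977, 2.405, 0.002]
force: [0.8, -0.0, -0.4]
opening: 0.0838
```

```bash
python3 g.py .563 .2929 .2 -101.2
python3 - <<'E'
from h import *
p,d=read_camera("top");C=cloud("top",d)
m=(C[...,2]>.127)&(C[...,2]<.138)&(np.hypot(C[...,0]-.6265,C[...,1]+.0767)<.06)
P=C[m];print(m.sum(),P.mean(0),cv2.minAreaRect(P[:,:2].astype(np.float32)*1000));np.save("pics/top5.npy",d);cv2.imwrite("pics/top5.png",p)
E
```

```text
t 33.85 pos [0.5858 0.161  0.2193] yaw -101.16 q6 1.94 shift [-12.45   4.82   2.13] turn 0.001 n50 3.0 F [ 0.8 -0.  -0.4] op 0.0838
676 [ 0.62696776 -0.07433701  0.13148696] ((627.71826171875, -74.36793518066406), (55.29210662841797, 56.25607681274414), 75.3655776977539)
```

```bash
cat > m.py <<'E'
from h import *
T={"tin":(.127,.138,(.6265,-.0767),.06),"jar":(.131,.142,(.6545,.0592),.05),"bot":(.122,.136,(.578,.0018),.05),"wtop":(.06,.076,(.538,-.3),.03),"wfoot":(.024,.04,(.538,-.3),.04),"big2":(.07,.1,(.4374,.0162),.03),"big1":(.07,.1,(.795,-.03),.03),"spool":(.036,.05,(.404,.1187),.04),"tape":(.016,.03,(.377,-.0956),.06)}
def meas(d):
    C=cloud("top",d);o={}
    for n,(a,b,c,r) in T.items():
        m=(C[...,2]>a)&(C[...,2]<b)&(np.hypot(C[...,0]-c[0],C[...,1]-c[1])<r);P=C[m]
        if m.sum()<10:continue
        f=P[:,:2].astype(np.float32);q,rr=cv2.minEnclosingCircle(f)
        if n=="tin":
            R_=cv2.minAreaRect(f*1000);q=np.array(R_[0])/1000;rr=R_[2]
        o[n]=(m.sum(),np.round(np.array(q)*1000,1),round(rr,4),(P.mean(0)*1000).round(1))
    return o
E
python3 - <<'E'
from m import *
p1,d=read_camera("top")
for k in("pics/top0.npy","pics/top5.npy",d):
    for n,v in meas(np.load(k) if isinstance(k,str) else k).items():print(n,*v)
    print()
s,_=read_camera("scene");cv2.imwrite("pics/sc6.png",s)
a=cv2.imread("pics/scene0.png");cv2.imwrite("pics/cmp.png",np.hstack([cv2.resize(x[180:255,265:345],None,fx=4.9,fy=4.9,interpolation=2) for x in(a,s)]))
E
```

```text
tin 687 [626.5 -76.6] 74.9478 [625.8 -76.6 131.6]
jar 421 [654.4  59.2] 0.0252 [654.3  59.4 135.5]
bot 140 [578.1   1.6] 0.0145 [577.4   2.2 129.4]
big2 193 [437.5  16. ] 0.0162 [437.4  16.2  83.1]
big1 178 [804.7 -28.4] 0.0176 [803.9 -28.5  81.7]
spool 242 [404.5 118.6] 0.0189 [404.2 118.7  41.6]
tape 307 [ 403.7 -116.9] 0.0357 [ 397.  -112.    21.7]

tin 676 [627.7 -74.4] 75.3656 [627.  -74.3 131.5]
wtop 101 [ 538.8 -297.5] 0.0119 [ 538.5 -296.9   67.4]
wfoot 333 [ 538.9 -297.4] 0.0275 [ 536.7 -293.9   30.1]
big2 192 [437.6  16.1] 0.0162 [437.4  16.2  83.1]
big1 174 [806.1 -28.7] 0.0175 [804.  -28.5  81.8]
spool 97 [404.6 114.9] 0.0183 [405.1 109.3  41.8]
tape 303 [ 403.5 -116.9] 0.0359 [ 396.7 -111.7   21.7]

tin 668 [627.3 -74.3] 75.4561 [627.1 -74.2 131.5]
wtop 102 [ 539.1 -297.2] 0.0123 [ 538.5 -296.9   67. ]
wfoot 326 [ 538.9 -297.6] 0.0274 [ 536.9 -294.2   29.8]
big2 193 [437.4  16.1] 0.0163 [437.4  16.2  83.2]
big1 174 [805.7 -27.9] 0.0172 [804.1 -28.6  81.3]
spool 161 [404.5 118.4] 0.0188 [405.3 113.4  41.7]
tape 308 [ 403.5 -117. ] 0.0358 [ 396.8 -112.    21.8]
```

View pics/cmp.png

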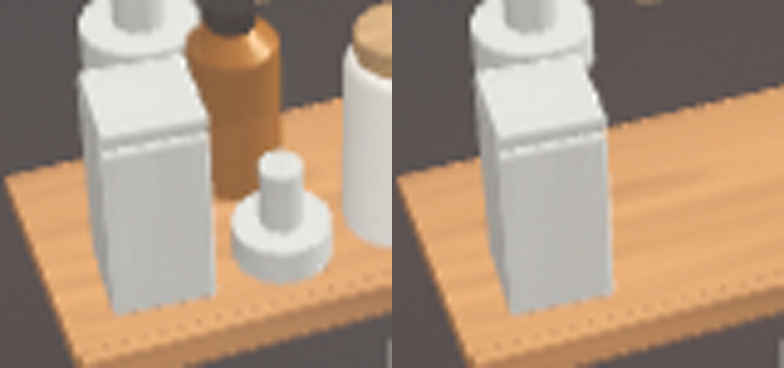

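The tin stands upright but about 2.5 mm off its original spot; the unmoved references repeat to 0.2 mm. I'll trim it with the others at the end. Jar next.

```bash
python3 g.py .563 .2929 .2 -101.2
```

```text
t 34.0 pos [0.5854 0.1623 0.2191] yaw -100.91 q6 1.94 shift [-12.35   4.71   2.12] turn 0.005 n50 3.0 F [ 0.2 -1.2 -0. ] op 0.0842
```

Call:
play_rows([
  [[-4.1,1.6,0.7,0],[-8.3,3.2,1.4,0],[-12.4,4.8,2.1,0],[-12.4,4.8,4,0],[-12.4,4.8,5,0]],
])

```text
t: 34.5
tool_pos: [0.5622, 0.2938, 0.1692]
orientation: [-1.985, 2.402, 0.004]
force: [0.1, -0.7, -0.0]
opening: 0.084
```

Call:
play_rows([
  [[0,0,0,0],[0,0,0,0]],
])

```text
t: 34.7
tool_pos: [0.5624, 0.2921, 0.1687]
orientation: [-1.984, 2.405, 0.004]
force: [0.2, -0.2, -0.8]
opening: 0.0838
```

```bash
python3 g.py .5632 .2929 .0844 -101.2
```

```text
t 34.7 pos [0.5624 0.2921 0.1687] yaw -100.96 q6 2.15 shift [0.08 0.05 8.43] turn 0.004 n50 2.0 F [ 0.2 -0.2 -0.8] op 0.0838
```

Call:
play_rows([
  [[0.1,0,2.5,0],[0.1,0,5,0],[0.1,0,7,0],[0.1,0,8.3,0],[0.1,0,8.3,0]],
])

```text
t: 35.2
tool_pos: [0.563, 0.2913, 0.0842]
orientation: [-1.984, 2.408, 0.005]
force: [0.4, 0.1, 0.2]
opening: 0.0839
```

Call:
play_rows([
  [[0,0,0,0],[0,0,0,0]],
])

```text
t: 35.4
tool_pos: [0.564, 0.2914, 0.0858]
orientation: [-1.982, 2.407, 0.004]
force: [-0.7, -0.4, -0.8]
opening: 0.084
```

```bash
python3 g.py .5632 .2929 .0844 -101.2; python3 -c "
from h import *
M=R.from_rotvec(read_state()['orientation']).as_matrix();print(M.round(4))"
```

```text
t 35.4 pos [0.564  0.2914 0.0858] yaw -101.06 q6 2.15 shift [-0.13  0.11  0.14] turn 0.003 n50 1.0 F [-0.7 -0.4 -0.8] op 0.084
[[-0.1917 -0.9813  0.0165]
 [-0.9813  0.192   0.0168]
 [-0.0196 -0.0129 -0.9997]]
```

Increments taken from poses measured in motion have let the tool lean about 1.3°, which explains the offset. I'll level it in free air above the mat before gripping.

Call:
play_rows([
  [[0,0,-3,0],[0,0,-7,0],[0,0,-11,0],[0,0,-15,0],[0,0,-15,0]],
])

```text
t: 35.9
tool_pos: [0.5652, 0.2903, 0.2458]
orientation: [-1.974, 2.396, -0.003]
force: [0.5, -0.1, 1.1]
opening: 0.0838
```

Call:
play_rows([
  [[0,0,-5,0],[0,0,-10,0],[0,0,-12,0],[0,0,-12,0],[0,0,-12,0]],
])

```text
t: 36.4
tool_pos: [0.562, 0.2878, 0.3672]
orientation: [-1.972, 2.394, -0.004]
force: [0.4, 0.3, -1.0]
opening: 0.0838
```

```bash
cat > tl.py <<'E'
from h import *
s=read_state();z=R.from_rotvec(s['orientation']).as_matrix()[:,2];p=s['tool_pos'];r=p[:2]/np.hypot(*p[:2])
print(p.round(4),"z",z.round(4),"rad",(z[:2]@r).round(4),"tan",(z[1]*r[0]-z[0]*r[1]).round(4))
E
python3 tl.py
```

```text
[0.562  0.2878 0.3672] z [ 0.0326  0.0233 -0.9992] rad 0.0396 tan 0.0059
```

Call:
play_rows([
  [[0,0,5,0],[0,0,10,0]],
])

```text
t: 36.6
tool_pos: [0.5657, 0.2904, 0.2664]
orientation: [-1.97, 2.392, -0.005]
force: [0.8, -0.3, -0.7]
opening: 0.0841
```

```bash
python3 tl.py
```

```text
[0.5657 0.2904 0.2664] z [ 0.035   0.0244 -0.9991] rad 0.0423 tan 0.0057
```

Call:
play_rows([
  [[0,0,0,0],[0,0,0,0]],
])

```text
t: 36.8
tool_pos: [0.5644, 0.2898, 0.2644]
orientation: [-1.973, 2.396, -0.003]
force: [1.0, -0.0, 0.8]
opening: 0.0841
```

```bash
python3 tl.py
```

```text
[0.5644 0.2898 0.2644] z [ 0.0304  0.0224 -0.9993] rad 0.0372 tan 0.006
```

Call:
play_rows([
  [[0,0,0,0],[0,0,0,0],[0,0,0,0],[0,0,0,0],[0,0,0,0]],
])

```text
t: 37.3
tool_pos: [0.5647, 0.2899, 0.2652]
orientation: [-1.973, 2.395, -0.004]
force: [-1.1, 0.1, 0.1]
opening: 0.084
```

```bash
python3 tl.py
```

```text
[0.5647 0.2899 0.2652] z [ 0.0315  0.0228 -0.9992] rad 0.0384 tan 0.0059
```

Call:
play_rows([
  [[0,0,5,0],[0,0,5,0],[0,0,5,0],[0,0,5,0],[0,0,5,0]],
])

```text
t: 37.8
tool_pos: [0.5673, 0.2915, 0.2179]
orientation: [-1.971, 2.393, -0.005]
force: [0.9, -0.2, -0.6]
opening: 0.0838
```

```bash
python3 tl.py
```

```text
[0.5673 0.2915 0.2179] z [ 0.0346  0.0241 -0.9991] rad 0.0418 tan 0.0057
```

Call:
play_rows([
  [[0,0,-5,0],[0,0,-5,0],[0,0,-5,0],[0,0,-5,0],[0,0,-5,0]],
])

```text
t: 38.3
tool_pos: [0.5652, 0.2901, 0.2668]
orientation: [-1.971, 2.394, -0.005]
force: [0.3, -0.3, 0.0]
opening: 0.0838
```

```bash
python3 tl.py
```

```text
[0.5652 0.2901 0.2668] z [ 0.0331  0.0235 -0.9992] rad 0.0402 tan 0.0058
```

Call:
play_rows([
  [[0,0,-5,0],[0,0,-9,0],[0,0,-9,0],[0,0,-9,0],[0,0,-9,0]],
])

```text
t: 38.8
tool_pos: [0.5617, 0.2878, 0.3544]
orientation: [-1.973, 2.396, -0.003]
force: [0.3, 0.1, -1.2]
opening: 0.0841
```

```bash
python3 tl.py
```

```text
[0.5617 0.2878 0.3544] z [ 0.0302  0.0223 -0.9993] rad 0.037 tan 0.0061
```

Call:
play_rows([
  [[0,0,1,0],[0,0,4,0],[0,0,8,0],[0,0,11.5,0],[0,0,12.5,0]],
])

```text
t: 39.3
tool_pos: [0.562, 0.2892, 0.2215]
orientation: [-1.98, 2.404, 0.002]
force: [0.0, 0.3, -0.8]
opening: 0.0839
```

```bash
python3 tl.py
```

```text
[0.562  0.2892 0.2215] z [ 0.0198  0.018  -0.9996] rad 0.0258 tan 0.007
```

Call:
play_rows([
  [[0,0,0,0],[0,0,0,0],[0,0,0,0],[0,0,0,0],[0,0,0,0]],
])

```text
t: 39.8
tool_pos: [0.5627, 0.2895, 0.2232]
orientation: [-1.978, 2.402, 0.001]
force: [0.2, -0.6, -0.3]
opening: 0.084
```

```bash
python3 tl.py
```

```text
[0.5627 0.2895 0.2232] z [ 0.0223  0.0191 -0.9996] rad 0.0285 tan 0.0068
```

The pump works: up with a settle, then down with an abrupt stop. I'll repeat it.

Call:
play_rows([
  [[0,0,-5,0],[0,0,-10,0],[0,0,-12.5,0],[0,0,-12.5,0],[0,0,-12.5,0]],
])

```text
t: 40.3
tool_pos: [0.5604, 0.2873, 0.3495]
orientation: [-1.977, 2.401, -0.0]
force: [-0.8, -0.3, -0.8]
opening: 0.0842
```

Call:
play_rows([
  [[0,0,1,0],[0,0,4,0],[0,0,8,0],[0,0,11.5,0],[0,0,12.5,0]],
])

```text
t: 40.8
tool_pos: [0.5599, 0.2883, 0.2163]
orientation: [-1.984, 2.409, 0.005]
force: [-0.4, -0.9, -0.2]
opening: 0.0839
```

Call:
play_rows([
  [[0,0,-5,0],[0,0,-10,0],[0,0,-12.5,0],[0,0,-12.5,0],[0,0,-12.5,0]],
])

```text
t: 41.3
tool_pos: [0.5583, 0.2865, 0.3418]
orientation: [-1.983, 2.408, 0.004]
force: [0.1, -1.0, -0.4]
opening: 0.084
```

Call:
play_rows([
  [[0,0,1,0],[0,0,4,0],[0,0,8,0],[0,0,11.5,0],[0,0,12.5,0]],
])

```text
t: 41.8
tool_pos: [0.5564, 0.287, 0.2085]
orientation: [-1.99, 2.417, 0.01]
force: [0.8, -0.4, -0.6]
opening: 0.0839
```

Call:
play_rows([
  [[0,0,0,0],[0,0,0,0],[0,0,0,0]],
])

```text
t: 42.1
tool_pos: [0.5572, 0.2872, 0.2103]
orientation: [-1.989, 2.415, 0.009]
force: [-0.2, 0.0, -0.1]
opening: 0.0839
```

```bash
python3 tl.py; python3 g.py .5632 .2929 .0844 -101.2
```

```text
[0.5572 0.2872 0.2103] z [ 0.0064  0.0125 -0.9999] rad 0.0114 tan 0.0082
t 42.1 pos [0.5572 0.2872 0.2103] yaw -101.06 q6 2.15 shift [-0.5  -0.43 12.6 ] turn 0.003 n50 3.0 F [-0.2  0.  -0.1] op 0.0839
```

Call:
play_rows([
  [[-0.5,-0.4,1,0],[-0.5,-0.4,4,0],[-0.5,-0.4,8,0],[-0.5,-0.4,11,0],[-0.5,-0.4,12,0]],
])

```text
t: 42.6
tool_pos: [0.5612, 0.2923, 0.0868]
orientation: [-1.992, 2.419, 0.011]
force: [-0.5, 0.6, -0.1]
opening: 0.0843
```

Call:
play_rows([
  [[0,0,0,0],[0,0,0,0],[0,0,0,0]],
])

```text
t: 42.9
tool_pos: [0.5628, 0.293, 0.0892]
orientation: [-1.989, 2.416, 0.009]
force: [1.0, 0.5, 0.1]
opening: 0.0841
```

```bash
python3 tl.py; python3 g.py .5632 .2929 .0844 -101.2
```

```text
[0.5628 0.293  0.0892] z [ 0.0055  0.0122 -0.9999] rad 0.0105 tan 0.0083
t 42.9 pos [0.5628 0.293  0.0892] yaw -101.06 q6 2.15 shift [ 0.01 -0.04  0.48] turn 0.003 n50 1.0 F [1.  0.5 0.1] op 0.0841
```

Call:
play_rows([
  [[0,0,0.4,0],[0,0,0.4,0],[0,0,0.4,0]],
])

```text
t: 43.2
tool_pos: [0.5631, 0.2932, 0.0858]
orientation: [-1.989, 2.415, 0.009]
force: [0.5, -0.5, 0.1]
opening: 0.0841
```

```bash
python3 tl.py; python3 g.py .5632 .2929 .0844 -101.2
```

```text
[0.5631 0.2932 0.0858] z [ 0.0063  0.0126 -0.9999] rad 0.0114 tan 0.0082
t 43.2 pos [0.5631 0.2932 0.0858] yaw -101.05 q6 2.16 shift [ 0.03 -0.02  0.14] turn 0.003 n50 1.0 F [ 0.5 -0.5  0.1] op 0.0841
```

Call:
play_rows([
  [[0,0,0,0],[0,0,0,0],[0,0,0,0],[0,0,0,0],[0,0,0,0]],
], jaw=5.2, squeeze=35)

```text
t: 43.7
tool_pos: [0.5631, 0.2932, 0.0858]
orientation: [-1.989, 2.415, 0.009]
force: [0.2, -0.2, 0.1]
opening: 0.0591
```

Call:
play_rows([
  [[0,0,-2,0],[0,0,-4.5,0],[0,0,-7,0],[0,0,-7,0],[0,0,-7,0]],
])

```text
t: 44.2
tool_pos: [0.5626, 0.2923, 0.1551]
orientation: [-1.989, 2.415, 0.009]
force: [0.0, 0.3, -4.7]
opening: 0.0596
```

```bash
python3 tl.py; python3 g.py .655 .059 .16 -101.2
```

```text
[0.5626 0.2923 0.1551] z [ 0.0063  0.0125 -0.9999] rad 0.0114 tan 0.0082
t 44.2 pos [0.5626 0.2923 0.1551] yaw -101.05 q6 2.16 shift [ 21.11 -13.55  -0.72] turn 0.003 n50 6.0 F [ 0.   0.3 -4.7] op 0.0596
```

Call:
play_rows([
  [[2,-1.3,0,0],[5,-3.2,0,0],[8,-5.1,-0.2,0],[11,-7,-0.4,0],[14,-9,-0.5,0]],
])

```text
t: 44.7
tool_pos: [0.6228, 0.1362, 0.1555]
orientation: [-1.991, 2.418, 0.012]
force: [0.6, -0.5, -3.7]
opening: 0.0597
```

```bash
python3 tl.py; python3 g.py .655 .059 .16 -101.2
```

```text
[0.6228 0.1362 0.1555] z [ 0.0021  0.0121 -0.9999] rad 0.0046 tan 0.0113
t 44.7 pos [0.6228 0.1362 0.1555] yaw -101.04 q6 1.89 shift [ 6.95 -4.64 -0.54] turn 0.003 n50 2.0 F [ 0.6 -0.5 -3.7] op 0.0597
```

Call:
play_rows([
  [[2.5,-1.7,-0.3,0],[5,-3.3,-0.5,0],[6.9,-4.6,-0.5,0],[6.9,-4.6,-0.5,0],[6.9,-4.6,-0.5,0]],
])

```text
t: 45.2
tool_pos: [0.6534, 0.0591, 0.1567]
orientation: [-1.992, 2.421, 0.017]
force: [-0.2, 0.3, -4.1]
opening: 0.0596
```

```bash
python3 tl.py; python3 g.py .655 .058 .102 -101.2
```

```text
[0.6534 0.0591 0.1567] z [-0.0021  0.0123 -0.9999] rad -0.0009 tan 0.0125
t 45.2 pos [0.6534 0.0591 0.1567] yaw -101.12 q6 1.77 shift [ 0.14 -0.2   5.47] turn 0.001 n50 2.0 F [-0.2  0.3 -4.1] op 0.0596
```

Call:
play_rows([
  [[0.1,-0.2,1,0],[0.1,-0.2,3,0],[0.1,-0.2,5,0],[0.1,-0.2,5.4,0],[0.1,-0.2,5.4,0]],
])

```text
t: 45.7
tool_pos: [0.6535, 0.0593, 0.1006]
orientation: [-1.995, 2.422, 0.021]
force: [-0.1, 0.3, -3.3]
opening: 0.0591
```

Call:
play_rows([
  [[0,0,0,0],[0,0,0,0]],
])

```text
t: 45.9
tool_pos: [0.654, 0.0596, 0.1016]
orientation: [-1.995, 2.421, 0.02]
force: [0.5, -0.5, -3.8]
opening: 0.0597
```

```bash
python3 tl.py; python3 g.py .655 .0583 .0938 -101.2
```

```text
[0.654  0.0596 0.1016] z [-0.0044  0.0125 -0.9999] rad -0.0033 tan 0.0129
t 45.9 pos [0.654  0.0596 0.1016] yaw -101.03 q6 1.77 shift [ 0.12 -0.13  0.78] turn 0.003 n50 1.0 F [ 0.5 -0.5 -3.8] op 0.0597
```

Call:
play_rows([
  [[0.1,-0.1,0.3,0],[0.1,-0.1,0.6,0],[0.1,-0.1,0.8,0],[0.1,-0.1,0.8,0],[0.1,-0.1,0.8,0]],
])

```text
t: 46.4
tool_pos: [0.655, 0.0585, 0.094]
orientation: [-1.994, 2.421, 0.019]
force: [-0.5, -0.2, -0.5]
opening: 0.0596
```

```bash
python3 tl.py; python3 g.py .655 .0583 .0938 -101.2
```

```text
[0.655  0.0585 0.094 ] z [-0.0038  0.0125 -0.9999] rad -0.0027 tan 0.0128
t 46.4 pos [0.655  0.0585 0.094 ] yaw -101.04 q6 1.76 shift [ 0.02 -0.    0.02] turn 0.003 n50 1.0 F [-0.5 -0.2 -0.5] op 0.0596
```

Contact has begun and the force is unloading. I'll nudge down, release, and lift with a settle.

Call:
play_rows([
  [[0,0,0.1,0],[0,0,0.1,0]],
])

```text
t: 46.6
tool_pos: [0.6553, 0.0584, 0.094]
orientation: [-1.994, 2.42, 0.018]
force: [-4.3, -0.3, 4.8]
opening: 0.0597
```

Call:
play_rows([
  [[0,0,0,0],[0,0,0,0],[0,0,0,0],[0,0,0,0]],
], jaw=8.4)

```text
t: 47.0
tool_pos: [0.6553, 0.0584, 0.0939]
orientation: [-1.994, 2.42, 0.018]
force: [0.7, -0.6, -0.1]
opening: 0.0829
```

Call:
play_rows([
  [[0,0,-4,0],[0,0,-8,0],[0,0,-12,0],[0,0,-12,0],[0,0,-12,0]],
])

```text
t: 47.5
tool_pos: [0.6567, 0.0569, 0.2157]
orientation: [-1.992, 2.418, 0.015]
force: [0.5, -1.2, -0.5]
opening: 0.0839
```

```bash
python3 tl.py; python3 g.py .3945 .3175 .2 -101.2
```

```text
[0.6567 0.0569 0.2157] z [ 5.000e-04  1.240e-02 -9.999e-01] rad 0.0015 tan 0.0124
t 47.5 pos [0.6567 0.0569 0.2157] yaw -101.04 q6 1.76 shift [-20.54  30.72   1.88] turn 0.003 n50 8.0 F [ 0.5 -1.2 -0.5] op 0.0839
```

Call:
play_rows([
  [[-2.5,3.8,0.3,0],[-5.1,7.6,0.6,0],[-7.6,11.5,0.8,0],[-10.2,15.2,1,0],[-12.7,19,1.2,0]],
], jaw=7.5)

```text
t: 48.0
tool_pos: [0.4921, 0.2188, 0.2032]
orientation: [-1.994, 2.421, 0.017]
force: [0.3, 1.3, -0.1]
opening: 0.0749
```

```bash
python3 tl.py; python3 g.py .3945 .3175 .2 -101.2
python3 - <<'E'
from m import *
_,d=read_camera("top")
for n,v in meas(d).items():print(n,*v)
E
```

```text
[0.4921 0.2188 0.2032] z [-0.0027  0.0116 -0.9999] rad 0.0023 tan 0.0117
t 48.0 pos [0.4921 0.2188 0.2032] yaw -101.06 q6 2.08 shift [-7.81 11.47  0.46] turn 0.003 n50 3.0 F [ 0.3  1.3 -0.1] op 0.0749
tin 678 [627.5 -74.1] 75.1808 [626.9 -74.3 131.6]
jar 420 [654.3  59. ] 0.025 [653.7  58.8 135.5]
wtop 102 [ 538.9 -297.7] 0.0121 [ 538.6 -296.8   67.4]
wfoot 325 [ 539.5 -297.1] 0.0277 [ 537.  -294.2   29.9]
big2 190 [437.5  16.1] 0.0162 [437.4  16.1  83.4]
big1 176 [805.5 -29. ] 0.017 [804.1 -28.6  81.6]
spool 241 [404.2 119. ] 0.019 [404.2 118.7  41.7]
tape 309 [ 403.6 -117. ] 0.0358 [ 397.  -112.    21.6]
```

The jar is within 0.8 mm of its original spot. Now the bottle.

Call:
play_rows([
  [[-2.6,3.8,0.4,0],[-5.2,7.6,0.4,0],[-7.8,11.4,0.4,0],[-7.8,11.4,0.4,0],[-7.8,11.4,0.4,0]],
])

```text
t: 48.55
tool_pos: [0.3892, 0.3215, 0.1992]
orientation: [-2.003, 2.418, 0.023]
force: [0.1, -0.2, 0.1]
opening: 0.0751
```

```bash
python3 tl.py; python3 g.py .3943 .3175 .07 -101.2
```

```text
[0.3892 0.3215 0.1992] z [-0.008   0.0123 -0.9999] rad 0.0017 tan 0.0146
t 48.55 pos [0.3892 0.3215 0.1992] yaw -100.72 q6 2.33 shift [ 0.44 -0.71 12.91] turn 0.008 n50 3.0 F [ 0.1 -0.2  0.1] op 0.0751
```

Call:
play_rows([
  [[0.2,-0.3,4,0.008],[0.4,-0.6,8,0.008],[0.4,-0.7,11,0.008],[0.4,-0.7,12.2,0.008],[0.4,-0.7,12.2,0.008]],
])

```text
t: 49.05
tool_pos: [0.3935, 0.3158, 0.0747]
orientation: [1.99, -2.426, -0.023]
force: [-0.2, -0.5, 0.3]
opening: 0.0752
```

Call:
play_rows([
  [[0,0,0,0],[0,0,0,0]],
])

```text
t: 49.25
tool_pos: [0.3948, 0.3161, 0.0764]
orientation: [1.991, -2.429, -0.023]
force: [0.4, 0.7, -0.2]
opening: 0.0751
```

```bash
python3 tl.py; python3 g.py .3943 .3175 .0697 -101.2
```

```text
[0.3948 0.3161 0.0764] z [-0.01    0.0106 -0.9999] rad -0.0012 tan 0.0146
t 49.25 pos [0.3948 0.3161 0.0764] yaw -101.31 q6 2.33 shift [-0.12  0.07  0.67] turn -0.002 n50 1.0 F [ 0.4  0.7 -0.2] op 0.0751
```

Call:
play_rows([
  [[-0.1,0,0.3,0],[-0.1,0,0.6,0],[-0.1,0,0.6,0],[-0.1,0,0.6,0]],
])

```text
t: 49.65
tool_pos: [0.3948, 0.3172, 0.0704]
orientation: [1.991, -2.428, -0.023]
force: [-0.5, -0.6, 0.3]
opening: 0.0749
```

Call:
play_rows([
  [[0,0,0,0],[0,0,0,0],[0,0,0,0],[0,0,0,0],[0,0,0,0]],
], jaw=4.5, squeeze=30)

```text
t: 50.15
tool_pos: [0.3948, 0.3172, 0.0705]
orientation: [1.991, -2.428, -0.023]
force: [-0.8, 0.1, 0.7]
opening: 0.0508
```

Call:
play_rows([
  [[0,0,-2,0],[0,0,-4.5,0],[0,0,-7.5,0],[0,0,-7.5,0],[0,0,-7.5,0]],
])

```text
t: 50.65
tool_pos: [0.3957, 0.3165, 0.1451]
orientation: [1.992, -2.429, -0.023]
force: [-0.3, -1.1, -3.4]
opening: 0.0515
```

```bash
python3 tl.py; python3 g.py .5785 .0012 .15 -101.2
```

```text
[0.3957 0.3165 0.1451] z [-0.0095  0.0109 -0.9999] rad -0.0006 tan 0.0144
t 50.65 pos [0.3957 0.3165 0.1451] yaw -101.3 q6 2.33 shift [ 27.33 -24.09  -1.  ] turn -0.002 n50 8.0 F [-0.3 -1.1 -3.4] op 0.0515
```

Call:
play_rows([
  [[2,-1.8,-0.3,0],[5,-4.4,-0.6,0],[8,-7,-0.8,0],[11,-9.7,-0.8,0],[14,-12.3,-0.8,0]],
])

```text
t: 51.15
tool_pos: [0.4882, 0.1533, 0.1479]
orientation: [1.99, -2.426, -0.025]
force: [0.4, 0.4, -3.4]
opening: 0.0512
```

```bash
python3 tl.py; python3 g.py .5785 .0012 .15 -101.2
```

```text
[0.4882 0.1533 0.1479] z [-0.0128  0.0103 -0.9999] rad -0.0092 tan 0.0137
t 51.15 pos [0.4882 0.1533 0.1479] yaw -101.28 q6 1.96 shift [ 13.15 -11.83  -0.48] turn -0.001 n50 4.0 F [ 0.4  0.4 -3.4] op 0.0512
```

Call:
play_rows([
  [[3,-2.7,-0.4,0],[6,-5.4,-0.4,0],[9,-8.1,-0.4,0],[12,-10.7,-0.4,0],[13.1,-11.8,-0.4,0]],
])

```text
t: 51.65
tool_pos: [0.578, -0.0014, 0.1462]
orientation: [1.985, -2.427, -0.028]
force: [-0.2, 0.7, -4.1]
opening: 0.0514
```

Call:
play_rows([
  [[0,0,1,0],[0,0,3,0],[0,0,4.5,0],[0,0,4.5,0],[0,0,4.5,0]],
])

```text
t: 52.15
tool_pos: [0.5761, -0.0, 0.1002]
orientation: [1.985, -2.424, -0.031]
force: [-0.1, 0.6, -3.1]
opening: 0.0513
```

```bash
python3 tl.py; python3 g.py .5785 .0012 .0785 -101.2
```

```text
[ 0.5761 -0.      0.1002] z [-0.0186  0.01   -0.9998] rad -0.0186 tan 0.01
t 52.15 pos [ 0.5761 -0.      0.1002] yaw -101.37 q6 1.67 shift [-0.15 -0.25  2.17] turn -0.003 n50 1.0 F [-0.1  0.6 -3.1] op 0.0513
```

Call:
play_rows([
  [[0,0,-1,0],[0,0,-4,0],[0,0,-8,0],[0,0,-11.5,0],[0,0,-12.5,0]],
])

```text
t: 52.65
tool_pos: [0.5815, -0.0012, 0.2326]
orientation: [1.991, -2.43, -0.019]
force: [1.0, -0.1, -2.2]
opening: 0.0511
```

Call:
play_rows([
  [[0,0,3,0],[0,0,6,0],[0,0,8.5,0],[0,0,8.5,0],[0,0,8.5,0]],
])

```text
t: 53.15
tool_pos: [0.5803, -0.0003, 0.1474]
orientation: [1.99, -2.429, -0.02]
force: [0.2, 0.1, -3.0]
opening: 0.0511
```

```bash
python3 tl.py; python3 g.py .5785 .0012 .0785 -101.2
```

```text
[ 5.803e-01 -3.000e-04  1.474e-01] z [-0.0093  0.0092 -0.9999] rad -0.0093 tan 0.0092
t 53.15 pos [ 5.803e-01 -3.000e-04  1.474e-01] yaw -101.34 q6 1.67 shift [-0.07  0.13  6.89] turn -0.002 n50 2.0 F [ 0.2  0.1 -3. ] op 0.0511
```

Better. I'll lower it gently.

Call:
play_rows([
  [[-0.1,0.1,1.5,0],[-0.1,0.1,3,0],[-0.1,0.1,4.5,0],[-0.1,0.1,5.5,0],[-0.1,0.1,6,0]],
])

```text
t: 53.65
tool_pos: [0.5778, 0.0015, 0.0853]
orientation: [1.989, -2.427, -0.024]
force: [0.2, 0.2, -3.0]
opening: 0.0512
```

Call:
play_rows([
  [[0,0,0,0],[0,0,0,0]],
])

```text
t: 53.85
tool_pos: [0.5777, 0.0015, 0.0852]
orientation: [1.989, -2.427, -0.024]
force: [-0.2, -0.0, -2.9]
opening: 0.0514
```

```bash
python3 tl.py; python3 g.py .5785 .0012 .0785 -101.2
```

```text
[0.5777 0.0015 0.0852] z [-0.0124  0.0095 -0.9999] rad -0.0124 tan 0.0095
t 53.85 pos [0.5777 0.0015 0.0852] yaw -101.35 q6 1.67 shift [ 0.02 -0.09  0.67] turn -0.003 n50 1.0 F [-0.2 -0.  -2.9] op 0.0514
```

Call:
play_rows([
  [[0,-0.1,0.3,0],[0,-0.1,0.6,0],[0,-0.1,0.7,0],[0,-0.1,0.7,0]],
])

```text
t: 54.25
tool_pos: [0.5789, 0.0013, 0.0785]
orientation: [1.989, -2.428, -0.023]
force: [-0.1, 0.6, -2.0]
opening: 0.051
```

```bash
python3 tl.py; python3 g.py .5785 .0012 .0785 -101.2
```

```text
[0.5789 0.0013 0.0785] z [-0.0119  0.0094 -0.9999] rad -0.0119 tan 0.0094
t 54.25 pos [0.5789 0.0013 0.0785] yaw -101.35 q6 1.67 shift [0.02 0.04 0.  ] turn -0.003 n50 1.0 F [-0.1  0.6 -2. ] op 0.051
```

Call:
play_rows([
  [[0,0,0.1,0],[0,0,0.1,0]],
])

```text
t: 54.45
tool_pos: [0.5793, 0.0013, 0.0785]
orientation: [1.989, -2.428, -0.022]
force: [-4.0, -0.9, 4.8]
opening: 0.0509
```

Call:
play_rows([
  [[0,0,0,0],[0,0,0,0],[0,0,0,0],[0,0,0,0]],
], jaw=7.5)

```text
t: 54.85
tool_pos: [0.5793, 0.0013, 0.0784]
orientation: [1.989, -2.428, -0.022]
force: [-0.9, -0.7, 0.4]
opening: 0.0746
```

Call:
play_rows([
  [[0,0,-3,0],[0,0,-6,0],[0,0,-10,0],[0,0,-13,0],[0,0,-13,0]],
])

```text
t: 55.35
tool_pos: [0.5838, -0.0002, 0.2145]
orientation: [-1.988, 2.427, 0.012]
force: [-0.1, 0.1, 0.0]
opening: 0.0748
```

```bash
python3 tl.py; python3 g.py .628 -.28 .21 -105.2
```

```text
[ 5.838e-01 -2.000e-04  2.145e-01] z [-0.0015  0.0084 -1.    ] rad -0.0015 tan 0.0084
t 55.35 pos [ 5.838e-01 -2.000e-04  2.145e-01] yaw -101.34 q6 1.67 shift [26.56 -9.84  0.2 ] turn 0.067 n50 6.0 F [-0.1  0.1  0. ] op 0.0748
```

Call:
play_rows([
  [[-4.5,1,0,0],[-9,2,0,0],[-13.5,3,0,0],[-18,4,0,0],[-18,4,0,0]],
], jaw=8)

```text
t: 55.85
tool_pos: [0.5787, 0.1895, 0.215]
orientation: [-1.995, 2.421, 0.015]
force: [0.2, -0.6, 0.1]
opening: 0.0798
```

```bash
python3 tl.py; python3 - <<'E'
from m import *
p,d=read_camera("top");cv2.imwrite("pics/t7.png",p)
for n,v in meas(d).items():print(n,*v)
s,_=read_camera("scene");crop(s,140,120,400,290,3,"pics/s7.png")
E
```

```text
[0.5787 0.1895 0.215 ] z [-0.0029  0.0102 -0.9999] rad 0.0004 tan 0.0106
tin 679 [627.1 -74.1] 75.1175 [627.1 -74.3 131.6]
jar 425 [654.1  58.8] 0.0251 [653.6  58.7 135.3]
bot 141 [578.    2.7] 0.0141 [577.8   2.2 129.3]
wtop 99 [ 539.3 -297.5] 0.012 [ 538.6 -296.9   67.2]
wfoot 323 [ 538.4 -297.5] 0.0274 [ 537. -294.   30.]
big2 193 [437.6  16.1] 0.0164 [437.3  16.2  82.9]
big1 179 [805.6 -28.6] 0.0166 [803.8 -28.5  81.4]
spool 234 [404.4 118.4] 0.0189 [404.3 118.7  42.1]
tape 308 [ 403.5 -117. ] 0.0358 [ 396.7 -112.1   21.6]
```

View pics/s7.png

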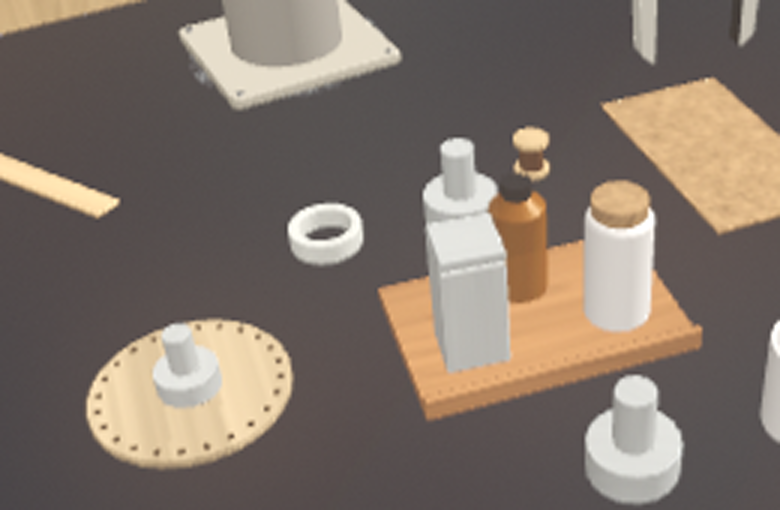

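The bottle is 0.4 mm off and the jar 0.8 mm. The tin is 2.6 mm off, so with 78 s left I'll regrip it, lift it a few mm, and shift it by (−1.2, −2.3) mm.

```bash
python3 g.py .6275 -.0745 .2 -105.3
```

```text
t 55.95 pos [0.5793 0.185  0.2149] yaw -101.2 q6 1.99 shift [24.53 -9.77  1.28] turn 0.072 n50 6.0 F [0.  0.2 0.4] op 0.0798
```

Call:
play_rows([
  [[4.6,-1.8,0.2,0.01],[9.2,-3.6,0.4,0.03],[13.8,-5.4,0.6,0.05],[18.3,-7.3,0.8,0.07],[22.5,-9,1,0.07]],
])

```text
t: 56.45
tool_pos: [0.6234, -0.0574, 0.2025]
orientation: [-1.903, 2.497, 0.012]
force: [0.7, -0.3, -0.1]
opening: 0.0799
```

Call:
play_rows([
  [[1.7,-0.8,0.2,0],[1.7,-0.8,0.2,0],[1.7,-0.8,0.2,0],[1.7,-0.8,0.2,0]],
])

```text
t: 56.85
tool_pos: [0.6262, -0.0757, 0.2002]
orientation: [-1.903, 2.498, 0.013]
force: [0.3, 0.7, -0.5]
opening: 0.0802
```

```bash
python3 tl.py;python3 g.py .6275 -.0745 .094 -105.3
```

```text
[ 0.6262 -0.0757  0.2002] z [-0.0036  0.0074 -1.    ] rad -0.0045 tan 0.0069
t 56.85 pos [ 0.6262 -0.0757  0.2002] yaw -105.39 q6 1.63 shift [-0.09 -0.15 10.62] turn -0.002 n50 3.0 F [ 0.3  0.7 -0.5] op 0.0802
```

Call:
play_rows([
  [[-0.1,-0.1,3,0],[-0.1,-0.1,6,0],[-0.1,-0.1,9,0],[-0.1,-0.1,10.5,0],[-0.1,-0.1,10.5,0]],
])

```text
t: 57.35
tool_pos: [0.6251, -0.0729, 0.0925]
orientation: [1.905, -2.496, -0.019]
force: [-0.7, -0.1, 0.0]
opening: 0.0801
```

Call:
play_rows([
  [[0,0,0,0],[0,0,0,0]],
])

```text
t: 57.55
tool_pos: [0.6261, -0.0727, 0.0943]
orientation: [1.906, -2.497, -0.016]
force: [-1.2, 0.2, -0.0]
opening: 0.0798
```

```bash
python3 tl.py;python3 g.py .6275 -.0745 .094 -105.3
```

```text
[ 0.6261 -0.0727  0.0943] z [-0.0063  0.0081 -0.9999] rad -0.0071 tan 0.0073
t 57.55 pos [ 0.6261 -0.0727  0.0943] yaw -105.28 q6 1.63 shift [ 0.14 -0.19  0.02] turn 0.0 n50 1.0 F [-1.2  0.2 -0. ] op 0.0798
```

Call:
play_rows([
  [[0.15,-0.1,0,0],[0.15,-0.1,0,0],[0.15,-0.1,0,0]],
])

```text
t: 57.85
tool_pos: [0.6272, -0.0746, 0.0952]
orientation: [-1.905, 2.497, 0.014]
force: [0.1, -0.1, -0.4]
opening: 0.0798
```

Call:
play_rows([
  [[0,0,0,0],[0,0,0,0],[0,0,0,0],[0,0,0,0],[0,0,0,0]],
], jaw=4.8, squeeze=30)

```text
t: 58.35
tool_pos: [0.6273, -0.0748, 0.0952]
orientation: [-1.905, 2.497, 0.014]
force: [-0.7, -0.0, 0.5]
opening: 0.0562
```

```bash
python3 tl.py;python3 g.py .6263 -.0768 .099 -105.2
```

```text
[ 0.6273 -0.0748  0.0952] z [-0.0048  0.0076 -1.    ] rad -0.0056 tan 0.007
t 58.35 pos [ 0.6273 -0.0748  0.0952] yaw -105.3 q6 1.63 shift [ 0.22  0.04 -0.38] turn -0.002 n50 1.0 F [-0.7 -0.   0.5] op 0.0562
```

Call:
play_rows([
  [[0,0,-0.4,0],[0,0,-0.8,0],[0.1,0,-0.8,0],[0.2,0.05,-0.8,0],[0.2,0.05,-0.8,0]],
])

```text
t: 58.85
tool_pos: [0.6261, -0.0767, 0.103]
orientation: [-1.905, 2.497, 0.014]
force: [0.6, 0.3, -2.4]
opening: 0.0556
```

```bash
python3 tl.py;python3 g.py .6263 -.077 .0952 -105.2
```

```text
[ 0.6261 -0.0767  0.103 ] z [-0.0051  0.0076 -1.    ] rad -0.006 tan 0.007
t 58.85 pos [ 0.6261 -0.0767  0.103 ] yaw -105.3 q6 1.63 shift [ 0.03 -0.04  0.78] turn -0.002 n50 1.0 F [ 0.6  0.3 -2.4] op 0.0556
```

Call:
play_rows([
  [[0,0,0.3,0],[0,0,0.6,0],[0,0,0.8,0],[0,0,0.8,0]],
])

```text
t: 59.25
tool_pos: [0.626, -0.0767, 0.0952]
orientation: [-1.906, 2.497, 0.014]
force: [-2.5, -0.8, 0.9]
opening: 0.0565
```

```bash
python3 tl.py;python3 g.py .6263 -.077 .0952 -105.2
```

```text
[ 0.626  -0.0767  0.0952] z [-0.0051  0.0075 -1.    ] rad -0.006 tan 0.0068
t 59.25 pos [ 0.626  -0.0767  0.0952] yaw -105.3 q6 1.63 shift [ 0.02 -0.03  0.  ] turn -0.002 n50 1.0 F [-2.5 -0.8  0.9] op 0.0565
```

Call:
play_rows([
  [[0,0,0,0],[0,0,0,0],[0,0,0,0],[0,0,0,0]],
], jaw=8)

```text
t: 59.65
tool_pos: [0.6261, -0.0767, 0.0952]
orientation: [-1.905, 2.497, 0.014]
force: [0.0, -0.2, 0.3]
opening: 0.0792
```

Call:
play_rows([
  [[0,0,-3,0],[0,0,-7,0],[0,0,-11,0],[0,0,-14,0],[0,0,-14,0]],
])

```text
t: 60.15
tool_pos: [0.6297, -0.0783, 0.242]
orientation: [-1.902, 2.492, 0.002]
force: [0.6, -1.0, 0.4]
opening: 0.0799
```

Call:
play_rows([
  [[-4.5,1.2,0,0],[-9,2.4,0,0],[-13.5,3.6,0,0],[-18,4.8,0,0],[-22,6,0,0]],
])

```text
t: 60.65
tool_pos: [0.6293, 0.1518, 0.2423]
orientation: [-1.902, 2.492, 0.003]
force: [0.0, -0.4, 0.3]
opening: 0.08
```

Call:
play_rows([
  [[-3,0.8,0,0],[-6,1.6,0,0],[-6,1.6,0,0],[-6,1.6,0,0]],
])

```text
t: 61.05
tool_pos: [0.6292, 0.2144, 0.2416]
orientation: [-1.905, 2.492, 0.003]
force: [0.2, -0.8, 0.6]
opening: 0.0799
```

```bash
python3 - <<'E'
from m import *
p,d=read_camera("top");cv2.imwrite("pics/t8.png",p)
for n,v in meas(d).items():print(n,*v)
s,_=read_camera("scene");crop(s,140,120,400,290,3,"pics/s8.png")
print(read_state()["t"],read_state()["force"])
E
```

```text
tin 683 [626.3 -75.7] 74.9823 [625.9 -75.6 131.5]
jar 425 [653.9  59. ] 0.0251 [653.5  59.  135.3]
bot 141 [578.3   2.4] 0.014 [577.8   2.1 129.7]
wtop 102 [ 539.1 -297.2] 0.0123 [ 538.5 -296.9   67.2]
wfoot 318 [ 538.8 -297.4] 0.0269 [ 537.3 -294.5   30. ]
big2 193 [437.6  16.2] 0.0164 [437.4  16.2  83.2]
big1 176 [805.8 -27.8] 0.017 [804.1 -28.5  81.8]
spool 241 [404.6 118.6] 0.0191 [404.3 118.7  41.5]
tape 311 [ 403.7 -117.3] 0.0358 [ 397.  -112.2   21.7]
61.15 [-1.25734889  0.0794374   0.11399766]
```

View pics/s8.png

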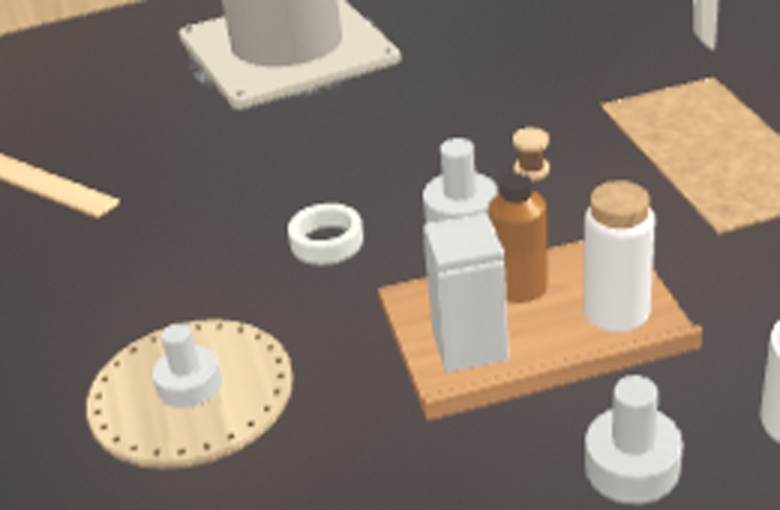

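View pics/t8.png

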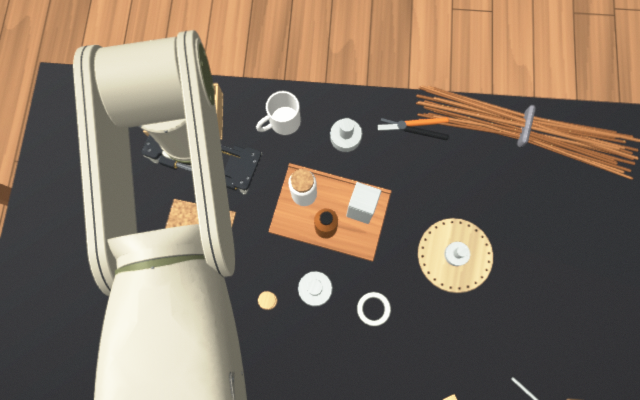

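Both views show the jar, tin and bottle upright on the stand (top view 302,187; 364,203; 326,222), all within 1 mm of where they started. The weight is upright in the middle of the base (458,253), and the spool and tape haven't moved. The gripper is clear, so I'm handing in.

```bash
python3 -c "
from plant import *
print(close_job())"
```

```text
the job is handed in; nothing more can be done
None
```

The job is done and handed in at about 61 s of the 134 s allowed. I moved the bottle, jar and tin upright to the cork mat, stood the small weight in the middle of the basket base, then put the tin, jar and bottle back in that order.

- **Where things ended up:** in the last camera check the jar, tin and bottle were each within about 1 mm of their starting positions. The tin's turn was back to within about 0.1°. Everything stood upright, and the spool and tape roll had not moved.
- **Weight on the base:** its centre is about 1 mm from the base's rim-fit centre and about 3 mm from the dark dot. The two centre estimates themselves differ by about 2 mm.
- **What went wrong on the way:** the tool slowly leaned by up to about 2° because each move starts from a measured pose. The tin's first return was therefore 2.6 mm off. I levelled the tool in free air, then regripped the tin, lifted it about 8 mm and moved it to the right place.
- **Forces:** the force readings at the end of each move never went above about 7 N.

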